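Slip the backing plate into the desk-lamp clamp

TASK

The desk lamp's clamp has lost the flat backing plate that sits under its jaw. Lay the loose metal plate flat on the clamp's front deck and let go of it, then push it gently from behind, lengthwise, over the raised lip so that it drops flat into the pocket, slide it on until it is fully home against the block at the pocket's end, and press it there for a moment with a steady push of about 10 N (at most 20 N), at no time pressing the plate or the robot against the clamp with more than 25 N. Leave the plate lying there, and do not disturb the stamp, hole punch, cup or tape dispenser.

Things in the scene. Friction and masses are not known exactly. Their poses are not given: they have to be found in the camera images.
- plate_mid (a point): centre (half-way up) of the loose flat bare grey metal plate, 66 mm along its x, 50 along its y, 11 thick, about 100 g, the same either way round and either way up. It starts flat on the cart top, left or right of the clamp; the wooden stamp is on the other side
- clamp: steel clamp carrying a white desk lamp, fixed to the cart top (z = 0). Origin on the cart top, under the middle of the lip's inner edge (the lip's pocket side); its x points level from front deck over the lip into the pocket, roughly away from the robot; y left along the lip; z up. The folded lamp stands on the block behind the pocket, from x = 98 to 240 mm, up to about 205 mm high
- deck_mid (a point): point on the flat front deck where the plate is to be laid. Deck: from x = -105 to -16 mm in the clamp's frame (this point at -60), 100 wide, top 8 mm above the cart. From x = -40 on two flared guide walls, 20 mm high above the cart, funnel from 80 mm apart to 54 at the lip
- lip_mid (a point): middle of the lip's flat top, 10 mm above the cart, from x = -6 to 0 mm in the clamp's frame, with a ramp rising to it from the deck from x = -16 to -6; on the pocket side it drops straight down 5 mm to the pocket floor. A dropped plate stands 6 mm higher than the lip, so it can still be pushed from behind by fingertips passing just above the lip. Climbing and tipping over the lip can take up to 12 N for a moment
- pocket_mid (a point): middle of the pocket floor, 5 mm above the cart. Pocket: from x = 0 to 80 mm in the clamp's frame and 54 wide, so the plate (its 66 mm along x) has 14 mm of play lengthwise and 4 sideways; closed at the far end, x = 80, by a rigid block 47 mm high and at the sides by cheeks 20 mm high. Fully home the plate touches the block
- jaw_tip (a point): free end of the fixed jaw tongue, 18 mm wide, hanging over the middle of the pocket from x = 30 mm in the clamp's frame back to the block, underside 40 and top 47 mm above the cart; at x = 50 a pressure foot reaches down to 37 and a screw stub up to 62. It keeps the plate from being put in from above
- stamp: pale wooden stamp block, 60 x 45 x 22 mm with a round knob up to 66 mm; origin under its centre; loose bystander
- punch: blue plastic hole punch, 115 x 75 mm, 60 mm high; origin under its centre; loose bystander
- cup: stainless pencil cup, 80 mm across, 100 mm high; origin under its centre; loose bystander
- tape: black tape dispenser, 145 x 55 mm, 75 mm high; origin under its centre; loose bystander
Not all that is in view belongs to the job. There is more than one size of the part that bears plate_mid; the job needs the smallest.

How it is judged (in metres and radians):
On the way, in this order (a step that is already met when the one before it is completed fails the run):
1. the plate lies flat on the front deck, let go (z of plate_mid in the frame of clamp between 0.0105 and 0.0175 m and x of plate_mid in the frame of clamp between -0.105 and -0.025 m and y of plate_mid in the frame of clamp between -0.05 and 0.05 m and angle between plate_mid's own z axis and vertical below 0.12 rad and contact force between the fingers and plate below 0.3 N), for 0.2 s.
2. the plate, down in the pocket and home against the block, is pressed with at least 6 N (z of plate_mid in the frame of clamp between 0.0075 and 0.0125 m and x of plate_mid in the frame of clamp between 0.0455 and 0.049 m and contact force between plate and clamp above 6 N), for 0.2 s.
At the end, for the whole second after the job is handed in: the plate lies at rest and flat (within 0.04 rad) on the pocket floor, lengthwise between the cheeks (within 0.1 rad), and home against the block: its centre within 1.5 mm of where it lies when touching the block (x = 47 mm in the clamp's frame) (z of plate_mid in the frame of clamp between 0.0085 and 0.0123 m and x of plate_mid in the frame of clamp between 0.0455 and 0.049 m and y of plate_mid in the frame of clamp between -0.005 and 0.005 m and angle between the z axis of plate_mid and the z axis of clamp, either way round below 0.04 rad and angle between the x axis of plate_mid and the x axis of clamp, either way round below 0.1 rad and linear speed of plate below 0.01 m/s).
It fails at once if the plate, in the pocket, is pressed against the clamp with more than 20 N (x of plate_mid in the frame of clamp above 0.04 m and contact force between plate and clamp above 20 N).
It fails at once if the plate is pressed against the clamp with more than 25 N (contact force between plate and clamp above 25 N).
It fails at once if the robot presses on the clamp with more than 25 N (contact force between any of the arm, the fingers and clamp above 25 N).
It fails at once if a bystander is moved more than 20 mm (distance of any of stamp, punch, cup, tape from where it was at the start of the episode above 0.02 m).
It also fails if it takes over 64 s, if anything falls off the work surface, if the arm or the gripper's body presses on something with over 40 N, if the wrist force passes 120 N, or if a joint passes its speed limit or range.

ROBOT

A 6-joint arm with a two-finger parallel gripper is mounted at the origin on the work surface. World frame = base frame: x ahead of the robot, y to its left, z up, the work surface at z = 0. Lengths are in m, angles in degrees, forces in N, time in s.
With the tool pointing down it reaches from about 0.3 to 0.75 m from the base axis. Payload 8.5 kg.
Tool frame: the origin (TCP) lies at the very end of the fingers, on their centre line; the grasp point (between the pads) lies 19 mm behind it; z points along the fingers, y is the direction in which the jaws open and shut (so a half turn about z gives the same grasp; the last joint's range is limited). The gripper opens to 88 mm and grips with 3 to 60 N. Pads are 18 mm wide; open, the fingers measure 123 mm over their backs; the gripper's body (75 mm by 187 mm) begins 45 mm behind the grasp point.
Start: joints at [-78.512, 21.807, 74.336, -0, 83.858, -12.336], TCP at [0.222, -0.503, 0.239] pointing down, gripper open.
Joint ranges: [-178.18, 178.18], [-50.72, 133.34], [12.68, 142.11], [-81.47, 261.47], [9.98, 163.14], [-165.26, 165.26]. Speed limits (degrees/s): [136.94, 136.94, 180, 180, 180, 180].

INTERFACE

Orientations are given as a 3x3 rotation matrix whose columns are the frame's x, y, z axes.
In Python, from workcell import sense, capture, job_done gives the robot as it stands.
- The arm moves only by the tool arm_command, never from a script. Its argument "increments" is a list of rows, each an object of numbers: "gripper": the closure, from 0 (fully open) to 1 (shut); "dx", "dy", "dz": the shift along the tool's x, y, z in cm; "rx", "ry", "rz": the turn, a rotation vector about the tool's x, y, z in degrees. A call has 1 to 8 rows; each row shifts and turns the commanded pose from where the row before left it, along the tool's axes as they then stand; what a row does not reach is not made up. A row lasts 1/12 s, in which the tool goes at most 41.7 mm and 7.16 degrees, less where a joint would pass 70% of its speed; a pose out of reach is approached as far as the arm can. A call is refused whole if a number of a shift passes 4.17 or a number of a turn 7.16, either way. A call with a gripper value outside its range is refused whole. The fingers move at their own pace and stop on an object; the grip force is fixed at half the most. Time passes only in rows, so rows that do not move let the fingers close. It gives the time, the measured TCP pose, the force and the opening at its end, in the units of the state.
- sense(): the state, without advancing time (a new reading comes with each control period).
- capture(name): name is "scene" or "top"; returns a dict with "pixels" (400x640x3 uint8, red, green, blue), "range_z" (400x640 float32, m along the optical axis (not along the pixel's ray), 0 where there is no reading), "intrinsics" (3x3 intrinsics, pixels), "R" (3x3) and "t" (3): a world point X has camera coordinates R X + t. Camera axes: x right, y down, z forward; pixel columns grow to the right and rows downward; lengths in m; the calibration is good to about 2 mm. A picture is of the moment at which its call begins.
- job_done(): hands the job in, once; it reports no verdict.
The state is a dict: "t": time; "qpos": joint angles; "joint_velocities": joint speeds; "joint_torque": joint torques, N m; "ee_pos": TCP position; "tcp_rot": TCP orientation; "ft_force": force on the tool from outside, world axes, zero at the start; "wrist_torque": the same for the moment, N m; "grip_width": opening from 0.0 (shut) to 1.0 (fully open).
Only numpy, scipy, OpenCV 4.12 (cv2) and the standard library are available. Lean on these libraries where they do the work, as an engineer would, in place of code of your own. Each camera call takes 0.05 s, during which the arm holds its last target.

## Working session

There is one attempt and no reset: what is moved stays moved. The work goes in short steps, Python scripts to look and compute and a tool call to move; the robot and the scene stay as the last step left them, time stands still between calls to the robot, and variables do not carry over. Pictures are saved under pics/ and viewed, and the job is handed in when it is done.

Besides the shell and the picture viewer there is one more tool, called after "Emit:" by a JSON object that holds its "method" and its "body", one argument or row to a line. arm_command: Moves the arm, as the interface text tells. Its arguments: {"type":"object","properties":{"increments":{"type":"array","items":{"type":"object","properties":{"gripper":{"type":"number"},"dx":{"type":"number"},"dy":{"type":"number"},"dz":{"type":"number"},"rx":{"type":"number"},"ry":{"type":"number"},"rz":{"type":"number"}}}}},"required":["increments"]}

```bash
ls; mkdir -p pics; python3 - <<'E'
from workcell import sense, capture
import cv2, numpy as np
s=sense(); print({k:np.round(v,3).tolist() for k,v in s.items()})
for n in("scene","top"):
    c=capture(n); cv2.imwrite(f"pics/{n}0.png",c["pixels"][:,:,::-1]); np.savez(f"{n}0.npz",**c)
    print(n,c["intrinsics"],-c["R"].T@c["t"],c["R"])
E
```

```text
pics
{'t': 0.0, 'qpos': [-78.512, 21.841, 74.387, 0.0, 83.858, -12.336], 'joint_velocities': [0.037, -0.082, 0.002, -0.036, -0.035, 0.018], 'joint_torque': [-0.002, -43.793, -22.456, 0.071, 0.035, -0.0], 'ee_pos': [0.222, -0.503, 0.238], 'tcp_rot': [[0.915, 0.404, -0.0], [0.404, -0.915, 0.001], [0.0, -0.001, -1.0]], 'ft_force': [-0.39, -0.929, 0.192], 'wrist_torque': [0.07, -0.023, 0.012], 'grip_width': 0.997}
scene [[489.41063912   0.         321.62818662]
 [  0.         489.41063912 206.42209619]
 [  0.           0.           1.        ]] [1.02048309 0.69760199 1.01915757] [[-0.82037665  0.57165653 -0.01381912]
 [ 0.43313929  0.60545163 -0.66769654]
 [-0.37332628 -0.55374825 -0.74430529]]
top [[489.90313232   0.         318.89058994]
 [  0.         489.90313232 201.62768312]
 [  0.           0.           1.        ]] [ 0.35652853 -0.0206751   1.44796007] [[-0.02905886 -0.99957481 -0.0024039 ]
 [-0.9892745   0.02910366 -0.14313955]
 [ 0.14314865 -0.00178136 -0.9896996 ]]
```

View pics/scene0.png

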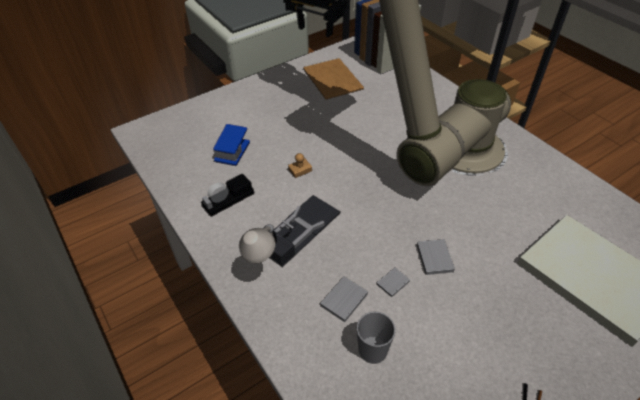

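View pics/top0.png

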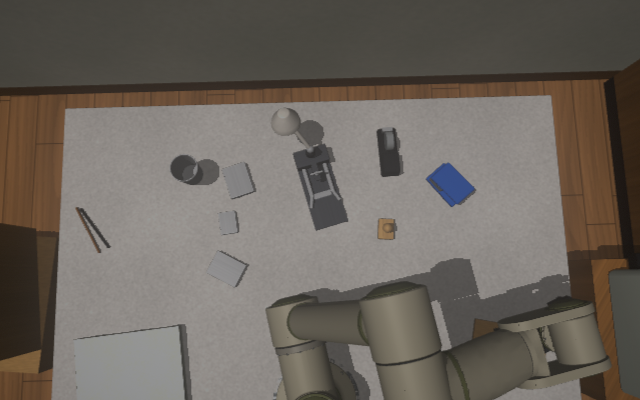

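Top view: the three plates are at (238,180), (228,222, the smallest) and (228,268). The clamp is at about (320,190) with its deck end at (328,215), and the stamp is at (386,229). I'll zoom in and measure.

```bash
python3 - <<'E'
import cv2, numpy as np
c=np.load("top0.npz"); im=c["pixels"][:,:,::-1]
a=cv2.resize(im[95:295,200:360],None,fx=3.7,fy=3,interpolation=cv2.INTER_CUBIC)
a=cv2.resize(im[140:240,210:360],None,fx=5,fy=5,interpolation=cv2.INTER_CUBIC)
cv2.imwrite("pics/top0z.png",cv2.convertScaleAbs(a,alpha=1.5))
c=np.load("scene0.npz"); im=c["pixels"][:,:,::-1]
a=cv2.resize(im[185:305,235:425],None,fx=4.2,fy=4.2,interpolation=cv2.INTER_CUBIC)
cv2.imwrite("pics/scene0z.png",cv2.convertScaleAbs(a,alpha=1.5))
E
```

```text
(no output)
```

View pics/top0z.png

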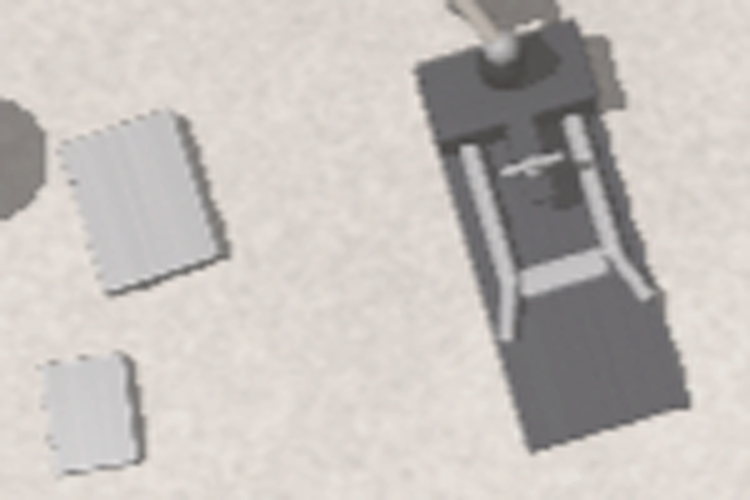

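View pics/scene0z.png

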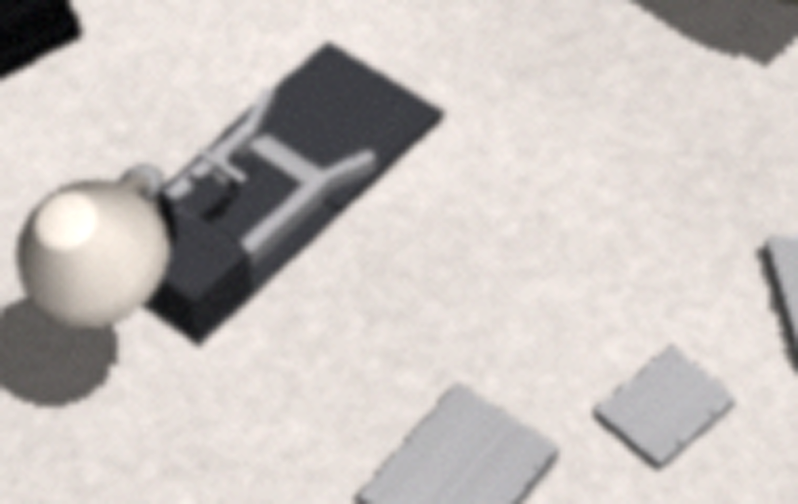

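```bash
cat > h.py <<'E'
import cv2, numpy as np
def ray(c,uv,z):
    uv=np.atleast_2d(np.asarray(uv,float)); K=c["intrinsics"];R=c["R"];t=c["t"]
    d=np.c_[(uv[:,0]-K[0,2])/K[0,0],(uv[:,1]-K[1,2])/K[1,1],np.ones(len(uv))]@R
    o=-R.T@t
    return o+d*((z-o[2])/d[:,2])[:,None]
def proj(c,X):
    p=np.atleast_2d(X)@c["R"].T+c["t"]; p=p@c["intrinsics"].T
    return p[:,:2]/p[:,2:]
def up(c,x0,x1,y0,y1,s=8):
    return cv2.resize(c["pixels"][y0:y1,x0:x1],None,fx=s,fy=s,interpolation=cv2.INTER_CUBIC)
def upuv(p,x0,y0,s=8): return (np.asarray(p,float)+.5)/s-.5+[x0,y0]
E
python3 - <<'E'
from h import *
for n,box in (("top",(210,250,205,240)),("scene",(373,412,263,300))):
    c=dict(np.load(n+"0.npz")); x0,x1,y0,y1=box
    hsv=cv2.cvtColor(up(c,*box),cv2.COLOR_RGB2HSV); g=cv2.cvtColor(up(c,*box),cv2.COLOR_RGB2GRAY).astype(int)
    rgb=up(c,*box).astype(int); d=rgb[...,0]-rgb[...,2]
    print(n, "bg R-B",np.percentile(d,[5,50,95]), np.percentile(g,[5,50,95]), rgb[rgb.shape[0]//2,rgb.shape[1]//2])
    cv2.imwrite(f"pics/pl_{n}.png",np.hstack([g.astype(np.uint8),np.clip(d*8+40,0,255).astype(np.uint8)]))
for n,box in (("top",(290,360,140,240)),("scene",(245,345,190,270))):
    c=dict(np.load(n+"0.npz")); x0,x1,y0,y1=box
    g=cv2.cvtColor(up(c,*box),cv2.COLOR_RGB2GRAY)
    m=(g<85).astype(np.uint8)
    k,l,st,ce=cv2.connectedComponentsWithStats(m)
    for i in range(1,k):
        if st[i,4]>1500: print(n,st[i],upuv(ce[i],x0,y0))
    print(np.percentile(g,[5,20,40,60,80,95]))
E
```

```text
top bg R-B [1. 8. 9.] [119. 144. 149.] [136 136 136]
scene bg R-B [-2.  8.  9.] [106. 148. 154.] [123 123 125]
top [ 126    0  118   47 2750] [312.14609091 141.90836364]
top [   27    12   384   510 83276] [315.27301533 168.76586141]
top [  157   422   305   300 58451] [327.61434471 211.71059413]
[ 64.  72. 121. 143. 146. 148.]
scene [   0    0   75   67 3701] [248.54047892 192.79649081]
scene [   182     45    580    571 126504] [300.94707084 229.15928548]
scene [   0  531  141  109 9645] [252.28946993 265.00087481]
[ 40.  49. 134. 149. 152. 156.]
```

View pics/pl_top.png

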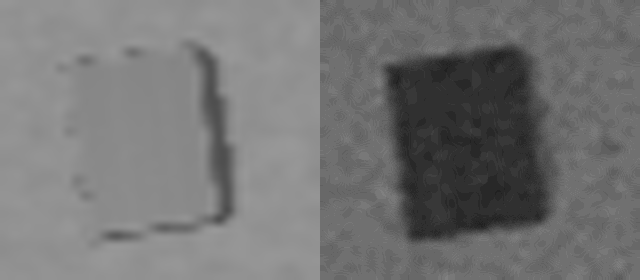

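View pics/pl_scene.png

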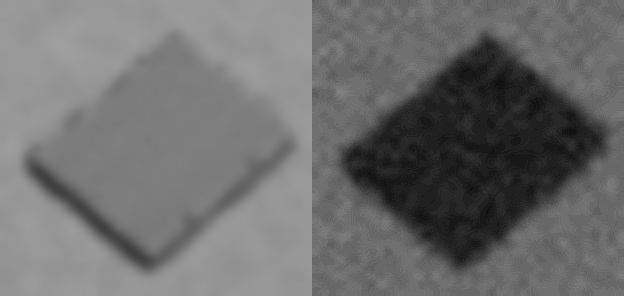

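```bash
python3 - <<'E'
from h import *
def world_rect(P):
    r=cv2.minAreaRect((P[:,:2]*1000).astype(np.float32)); return r
for n,box,th in (("top",(210,250,205,240),126),("scene",(373,412,263,300),112)):
    c=dict(np.load(n+"0.npz"))
    I=up(c,*box); rgb=cv2.GaussianBlur(I,(0,0),3).astype(int); g=cv2.cvtColor(I,cv2.COLOR_RGB2GRAY)
    m=(((rgb[...,0]-rgb[...,2])<4)&(g>th)).astype(np.uint8)
    m=cv2.morphologyEx(m,cv2.MORPH_OPEN,np.ones((9,9),np.uint8))
    cs=max(cv2.findContours(m,0,2)[0],key=cv2.contourArea)[:,0]
    P=ray(c,upuv(cs,box[0],box[2]),.011)
    print(n,world_rect(P), np.round(cv2.boxPoints(world_rect(P)),1).tolist())
for n,box in (("top",(290,360,140,240)),("scene",(245,345,190,270))):
    c=dict(np.load(n+"0.npz"))
    I=up(c,*box); g=cv2.cvtColor(I,cv2.COLOR_RGB2GRAY); m=(g<100).astype(np.uint8)
    k,l,st,ce=cv2.connectedComponentsWithStats(m)
    i=[i for i in range(1,k) if st[i,4]>40000]
    for j in i:
        cs=max(cv2.findContours((l==j).astype(np.uint8),0,2)[0],key=cv2.contourArea)
        ap=cv2.approxPolyDP(cs,12,True)[:,0]
        uv=upuv(ap,box[0],box[2])
        print(n,j); print(np.c_[uv,ray(c,uv,.008)[:,:2]*1000].round(1))
    # bright strip lip
E
```

```text
top ((510.63787841796875, 248.28500366210938), (64.9684829711914, 48.2020263671875), 7.522411346435547) [[475.29998779296875, 267.8999938964844], [481.6000061035156, 220.10000610351562], [546.0, 228.60000610351562], [539.7000122070312, 276.3999938964844]]
scene ((511.4264221191406, 246.86294555664062), (64.6978988647461, 50.5619010925293), 6.521879196166992) [[476.3999938964844, 268.29998779296875], [482.20001220703125, 218.10000610351562], [546.4000244140625, 225.39999389648438], [540.7000122070312, 275.70001220703125]]
top 2
[[ 304.4  139.6  755.7   14.9]
 [ 311.7  146.4  733.7   -6.4]
 [ 311.8  149.8  723.3   -6.5]
 [ 308.3  151.3  718.9    4.2]
 [ 304.4  148.9  726.6   15.7]
 [ 292.6  154.2  711.5   51.8]
 [ 308.2  205.8  553.2    8.8]
 [ 309.7  196.9  579.7    3.7]
 [ 302.3  168.7  666.    23.5]
 [ 305.1  169.4  663.5   15.3]
 [ 312.9  194.8  585.8   -6.2]
 [ 329.7  188.8  602.4  -56.6]
 [ 325.7  174.9  644.9  -45.9]
 [ 328.2  173.1  650.4  -53.6]
 [ 334.1  190.3  597.5  -69.4]
 [ 340.4  197.9  574.   -87.6]
 [ 337.7  199.6  569.4  -79.3]
 [ 331.2  191.2  595.1  -60.8]
 [ 330.6 
[... 261 characters left out ...]
  -59.1]
 [ 334.6  160.7  687.7  -74. ]
 [ 331.3  148.1  726.9  -65.5]
 [ 321.9  143.7  741.3  -37.6]
 [ 320.4  139.6  754.3  -33.5]]
scene 2
[[ 339.9  211.1  482.1  -11.3]
 [ 312.3  194.9  509.8 -106. ]
 [ 300.2  205.2  559.2  -93.2]
 [ 294.9  215.8  592.3  -68.8]
 [ 288.7  221.4  617.   -61.8]
 [ 292.1  227.2  620.4  -39.5]
 [ 285.9  223.6  627.   -59.7]
 [ 280.6  225.9  643.2  -61.1]
 [ 282.2  221.6  631.5  -71.6]
 [ 271.2  229.3  669.7  -65.7]
 [ 266.1  225.3  673.8  -85.6]
 [ 261.7  228.4  688.9  -83.1]
 [ 251.1  229.3  713.6  -97. ]
 [ 265.6  228.8  681.1  -75.9]
 [ 270.9  234.2  678.9  -51.8]
 [ 274.4  244.9  689.8  -15.7]
 [ 268.3  257.2  722.9    8.7]
 [ 282.2  266.7  709.5   54.1]]
```

```bash
cat > clampfit.py <<'E'
from h import *
a0=np.deg2rad(15.3)
ex=np.array([np.cos(a0),np.sin(a0)]); ey=np.array([-ex[1],ex[0]])
O=np.array([495.,-57.5])+105*ex
print("O guess",O)
for n,box in (("top",(290,360,140,240)),("scene",(245,345,190,270))):
    c=dict(np.load(n+"0.npz")); I=up(c,*box); g=cv2.cvtColor(I,cv2.COLOR_RGB2GRAY); 
    def pts(th,z):
        m=(g<th).astype(np.uint8)
        P=np.vstack([q[:,0] for q in cv2.findContours(m,cv2.RETR_LIST,cv2.CHAIN_APPROX_NONE)[0] if len(q)>60])
        W=ray(c,upuv(P,box[0],box[2]),z)[:,:2]*1000-O
        return np.c_[W@ex,W@ey]
    def fit(Q,nm):
        if len(Q)<15: print(n,nm,"few",len(Q));return
        for _ in range(3):
            vx,vy,x,y=cv2.fitLine(Q.astype(np.float32),cv2.DIST_HUBER,0,.01,.01).ravel()
            r=abs((Q[:,0]-x)*vy-(Q[:,1]-y)*vx); Q=Q[r<2]
        a=np.rad2deg(np.arctan2(vy,vx)); a=(a+45)%90-45
        print(n,nm,"c=(%.1f,%.1f) dang %.2f n %d"%(x,y,a,len(Q)))
    D=pts(100,.008); X,Y=D.T
    fit(D[(abs(X+105)<7)&(abs(Y)<42)],"front -105")
    fit(D[(abs(Y-50)<6)&(X>-98)&(X<-45)],"left +50")
    fit(D[(abs(Y+50)<6)&(X>-98)&(X<-45)],"right -50")
    fit(D[(abs(X+16)<5)&(abs(Y)<20)],"ramp start -16")
    L=pts(100,.010); X,Y=L.T
    fit(L[(abs(X)<5)&(abs(Y)<20)],"lip inner 0")
    C=pts(100,.020);X,Y=C.T
    fit(C[(abs(abs(Y-27)-0)<3.5)&(X>5)&(X<75)],"cheek in +27")
    fit(C[(abs(Y+27)<3.5)&(X>5)&(X<75)],"cheek in -27")
    B=pts(100,.047);X,Y=B.T
    np.save(n+"_B.npy",B)
    v=cv2.cvtColor(g,cv2.COLOR_GRAY2BGR)
    for z,xs,ys in((.008,(-105,-16),(-50,50)),(.020,(0,80),(-27,27)),(.01,(-6,0),(-27,27)),(.047,(98,98),(-50,50))):
        pl=[O+x*ex+y*ey for x,y in((xs[0],ys[0]),(xs[0],ys[1]),(xs[1],ys[1]),(xs[1],ys[0]))]
        uv=proj(c,np.c_[np.array(pl)/1000,[z]*4]); q=((uv-[box[0],box[2]]+.5)*8-.5).astype(int)
        cv2.polylines(v,[q],True,(0,0,255),1)
    cv2.imwrite(f"pics/cl_{n}.png",cv2.resize(v,None,fx=.74,fy=.74))
E
python3 clampfit.py
```

```text
O guess [596.27852894 -29.79332975]
top front -105 c=(-106.9,-0.0) dang -0.02 n 218
top left +50 c=(-71.6,48.7) dang 0.30 n 136
top right -50 c=(-71.0,-51.3) dang -0.16 n 139
top ramp start -16 c=(-17.8,4.7) dang -0.10 n 103
top lip inner 0 c=(-1.3,-0.1) dang -0.43 n 103
top cheek in +27 c=(39.7,26.4) dang 0.00 n 178
top cheek in -27 c=(38.4,-27.5) dang -0.46 n 163
scene front -105 c=(-105.6,0.5) dang -0.09 n 186
scene left +50 c=(-70.4,51.9) dang -0.82 n 108
scene right -50 c=(-72.3,-51.4) dang 0.52 n 103
scene ramp start -16 c=(-16.1,-3.2) dang 0.20 n 93
scene lip inner 0 c=(-1.6,-1.7) dang -0.74 n 87
scene cheek in +27 c=(30.9,25.2) dang 0.07 n 131
scene cheek in -27 c=(34.1,-29.6) dang -0.28 n 88
```

```bash
sleep 0
```

```text
(no output)
```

View pics/cl_top.png

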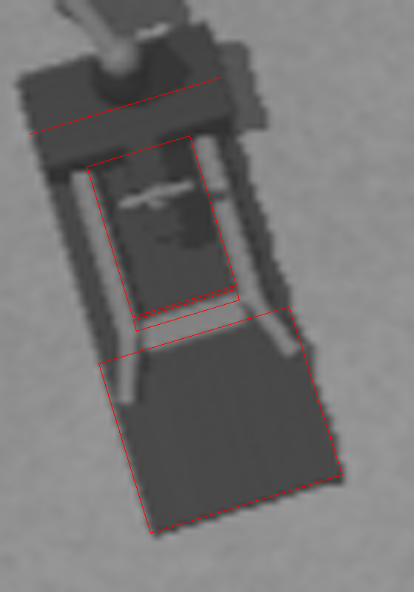

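View pics/cl_scene.png

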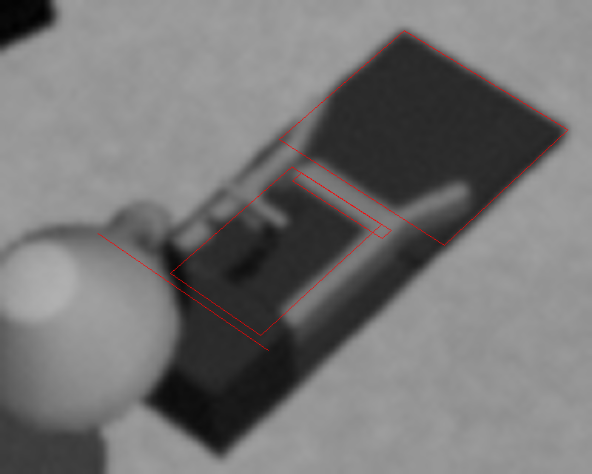

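Clamp origin is about (0.5953,-0.031) with yaw about 15.2°. The small plate is at about (0.511,0.2475) with yaw about 7°. I'll rotate to the plate's yaw, then travel over.

Emit:
{"method": "arm_command", "body": {
  "increments": [
    {"rz":5.6},
    {"rz":5.6},
    {"rz":5.6},
    {"dx":1.89,"dy":-3.55},
    {"dx":1.89,"dy":-3.55},
    {"dx":1.89,"dy":-3.55},
    {"dx":1.89,"dy":-3.55},
    {"dx":1.89,"dy":-3.55}
  ]
}}

```text
$.increments[0]: bad value
```

Emit:
{"method": "arm_command", "body": {
  "increments": [
    {"dx":1.89,"dy":-3.55},
    {"dx":1.89,"dy":-3.55},
    {"dx":1.89,"dy":-3.55},
    {"dx":1.89,"dy":-3.55},
    {"dx":1.89,"dy":-3.55},
    {"dx":1.89,"dy":-3.55},
    {"dx":1.89,"dy":-3.55},
    {"dx":1.89,"dy":-3.55}
  ]
}}

```text
$.increments[0]: bad value
```

Emit:
{"method": "arm_command", "body": {
  "increments": [
    {"dx":1.89,"dy":-3.55},
    {"dx":1.89,"dy":-3.55},
    {"dx":1.89,"dy":-3.55},
    {"dx":1.89,"dy":-3.55},
    {"dx":1.89,"dy":-3.55},
    {"dx":1.89,"dy":-3.55},
    {"dx":1.89,"dy":-3.55},
    {}
  ]
}}

```text
$.increments[0]: bad value
```

```bash
cat > d.py <<'E'
import sys,numpy as np
from workcell import sense
def st():
    s=sense(); R=np.array(s["tcp_rot"]); p=np.array(s["ee_pos"])
    print("t %.2f pos"%s["t"],p.round(4),"yaw %.2f"%np.rad2deg(np.arctan2(R[1,0],R[0,0])),"z",R[:,2].round(4),"F",np.round(s["ft_force"],2),"grip %.3f"%s["grip_width"])
    return p,R,s
p,R,s=st()
if len(sys.argv)>3:
    print("tool d cm",((np.array(list(map(float,sys.argv[1:4])))-p)@R*100).round(2))
a=np.deg2rad(15.2); ex=np.array([np.cos(a),np.sin(a)]);w=p[:2]-[.5953,-.0311]
print("clamp frame tcp mm",(1000*np.array([w@ex,w@[-ex[1],ex[0]]])).round(1))
E
python3 d.py .511 .2475 .0035
```

```text
t 0.10 pos [ 0.2221 -0.5029  0.2382] yaw 23.82 z [-2.0e-04  1.2e-03 -1.0e+00] F [-0.61 -0.28 -0.38] grip 1.001
tool d cm [ 56.73 -56.95  23.56]
clamp frame tcp mm [-483.8 -357.4]
```

All fields are needed, it seems.

Emit:
{"method": "arm_command", "body": {
  "increments": [
    {"dx":0,"dy":0,"dz":0,"rx":0,"ry":0,"rz":5.6,"gripper":0},
    {"dx":0,"dy":0,"dz":0,"rx":0,"ry":0,"rz":5.6,"gripper":0},
    {"dx":0,"dy":0,"dz":0,"rx":0,"ry":0,"rz":5.6,"gripper":0},
    {"dx":1.89,"dy":-3.55,"dz":0,"rx":0,"ry":0,"rz":0,"gripper":0},
    {"dx":1.89,"dy":-3.55,"dz":0,"rx":0,"ry":0,"rz":0,"gripper":0},
    {"dx":1.89,"dy":-3.55,"dz":0,"rx":0,"ry":0,"rz":0,"gripper":0},
    {"dx":1.89,"dy":-3.55,"dz":0,"rx":0,"ry":0,"rz":0,"gripper":0},
    {"dx":1.89,"dy":-3.55,"dz":0,"rx":0,"ry":0,"rz":0,"gripper":0}
  ]
}}

```text
t: 0.77
ee_pos: [0.2944, -0.3134, 0.2385]
tcp_rot: [[0.993, 0.122, -0.0], [0.122, -0.993, 0.001], [-0.0, -0.001, -1.0]]
ft_force: [0.9, -0.7, -0.1]
grip_width: 0.998
```

Emit:
{"method": "arm_command", "body": {
  "increments": [
    {"dx":1.89,"dy":-3.55,"dz":0,"rx":0,"ry":0,"rz":0,"gripper":0},
    {"dx":1.89,"dy":-3.55,"dz":0,"rx":0,"ry":0,"rz":0,"gripper":0},
    {"dx":1.89,"dy":-3.55,"dz":0,"rx":0,"ry":0,"rz":0,"gripper":0},
    {"dx":1.89,"dy":-3.55,"dz":0,"rx":0,"ry":0,"rz":0,"gripper":0},
    {"dx":1.89,"dy":-3.55,"dz":0,"rx":0,"ry":0,"rz":0,"gripper":0},
    {"dx":1.89,"dy":-3.55,"dz":0,"rx":0,"ry":0,"rz":0,"gripper":0},
    {"dx":1.89,"dy":-3.55,"dz":0,"rx":0,"ry":0,"rz":0,"gripper":0},
    {"dx":1.89,"dy":-3.55,"dz":0,"rx":0,"ry":0,"rz":0,"gripper":0}
  ]
}}

```text
t: 1.43
ee_pos: [0.4097, -0.0129, 0.2387]
tcp_rot: [[0.993, 0.122, -0.0], [0.122, -0.993, -0.0], [-0.0, 0.0, -1.0]]
ft_force: [1.0, -0.7, 0.0]
grip_width: 1.001
```

Emit:
{"method": "arm_command", "body": {
  "increments": [
    {"dx":1.89,"dy":-3.55,"dz":0,"rx":0,"ry":0,"rz":0,"gripper":0},
    {"dx":1.89,"dy":-3.55,"dz":0,"rx":0,"ry":0,"rz":0,"gripper":0},
    {"dx":1.89,"dy":-3.55,"dz":0,"rx":0,"ry":0,"rz":0,"gripper":0},
    {"dx":1.89,"dy":-3.55,"dz":0,"rx":0,"ry":0,"rz":0,"gripper":0},
    {"dx":1.89,"dy":-3.55,"dz":0,"rx":0,"ry":0,"rz":0,"gripper":0},
    {"dx":1.89,"dy":-3.55,"dz":0,"rx":0,"ry":0,"rz":0,"gripper":0},
    {"dx":1.89,"dy":-3.55,"dz":0,"rx":0,"ry":0,"rz":0,"gripper":0},
    {"dx":0,"dy":0,"dz":0,"rx":0,"ry":0,"rz":0,"gripper":0}
  ]
}}

```text
t: 2.1
ee_pos: [0.5113, 0.2529, 0.2375]
tcp_rot: [[0.992, 0.127, -0.001], [0.127, -0.992, 0.001], [-0.001, -0.001, -1.0]]
ft_force: [-0.7, 0.4, 0.4]
grip_width: 0.995
```

```bash
python3 d.py .511 .2475 .0035
```

```text
t 2.10 pos [0.5113 0.2529 0.2375] yaw 7.29 z [-7.0e-04  1.2e-03 -1.0e+00] F [-0.74  0.44  0.39] grip 0.995
tool d cm [-0.09  0.56 23.4 ]
clamp frame tcp mm [ -6.6 296.1]
```

Emit:
{"method": "arm_command", "body": {
  "increments": [
    {"dx":-0.1,"dy":0.5,"dz":0,"rx":0,"ry":0,"rz":0,"gripper":0},
    {"dx":0,"dy":0,"dz":4,"rx":0,"ry":0,"rz":0,"gripper":0},
    {"dx":0,"dy":0,"dz":4,"rx":0,"ry":0,"rz":0,"gripper":0},
    {"dx":0,"dy":0,"dz":4,"rx":0,"ry":0,"rz":0,"gripper":0},
    {"dx":0,"dy":0,"dz":4,"rx":0,"ry":0,"rz":0,"gripper":0},
    {"dx":0,"dy":0,"dz":3,"rx":0,"ry":0,"rz":0,"gripper":0},
    {"dx":0,"dy":0,"dz":0,"rx":0,"ry":0,"rz":0,"gripper":0},
    {"dx":0,"dy":0,"dz":0,"rx":0,"ry":0,"rz":0,"gripper":0}
  ]
}}

```text
t: 2.77
ee_pos: [0.5098, 0.2414, 0.0487]
tcp_rot: [[0.993, 0.121, -0.002], [0.121, -0.993, -0.001], [-0.002, 0.0, -1.0]]
ft_force: [0.9, -0.2, -0.1]
grip_width: 1.005
```

```bash
python3 d.py .511 .2475 .0035; python3 - <<'E'
from h import *
from workcell import capture
c=capture("scene");im=c["pixels"][:,:,::-1]
cv2.imwrite("pics/s1.png",cv2.resize(im[200:330,310:470],None,fx=4.5,fy=4.5,interpolation=cv2.INTER_CUBIC))
E
```

```text
t 2.77 pos [0.5098 0.2414 0.0487] yaw 6.95 z [-2.3e-03 -7.0e-04 -1.0e+00] F [ 0.89 -0.23 -0.05] grip 1.005
tool d cm [ 0.21 -0.59  4.52]
clamp frame tcp mm [-11.1 285.4]
```

View pics/s1.png

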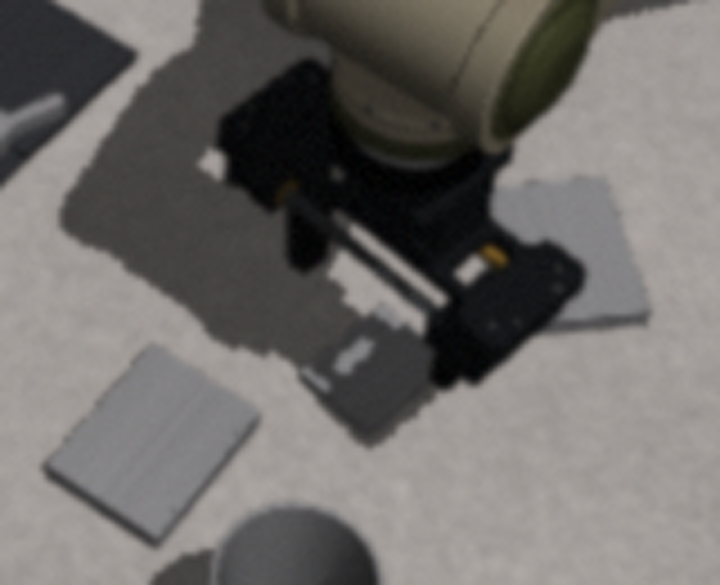

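The fingers straddle the plate, which lies in shadow at about (365,380) in the crop. I'll correct sideways and lower.

Emit:
{"method": "arm_command", "body": {
  "increments": [
    {"dx":0.2,"dy":-0.6,"dz":0,"rx":0,"ry":0,"rz":0,"gripper":0},
    {"dx":0,"dy":0,"dz":2,"rx":0,"ry":0,"rz":0,"gripper":0},
    {"dx":0,"dy":0,"dz":1,"rx":0,"ry":0,"rz":0,"gripper":0},
    {"dx":0,"dy":0,"dz":0,"rx":0,"ry":0,"rz":0,"gripper":0},
    {"dx":0,"dy":0,"dz":0,"rx":0,"ry":0,"rz":0,"gripper":0},
    {"dx":0,"dy":0,"dz":0,"rx":0,"ry":0,"rz":0,"gripper":0}
  ]
}}

```text
t: 3.32
ee_pos: [0.5119, 0.249, 0.0198]
tcp_rot: [[0.992, 0.122, 0.002], [0.122, -0.992, 0.0], [0.002, -0.0, -1.0]]
ft_force: [0.3, 0.8, -0.4]
grip_width: 1.001
```

```bash
python3 d.py .511 .2475 .0035
```

```text
t 3.32 pos [0.5119 0.249  0.0198] yaw 7.03 z [ 1.5e-03  4.0e-04 -1.0e+00] F [ 0.29  0.8  -0.43] grip 1.001
tool d cm [-0.11  0.14  1.63]
clamp frame tcp mm [ -7.  292.2]
```

Emit:
{"method": "arm_command", "body": {
  "increments": [
    {"dx":-0.05,"dy":0.1,"dz":0.8,"rx":0,"ry":0,"rz":0,"gripper":0},
    {"dx":0,"dy":0,"dz":0.5,"rx":0,"ry":0,"rz":0,"gripper":0},
    {"dx":0,"dy":0,"dz":0,"rx":0,"ry":0,"rz":0,"gripper":0},
    {"dx":0,"dy":0,"dz":0,"rx":0,"ry":0,"rz":0,"gripper":0},
    {"dx":0,"dy":0,"dz":0,"rx":0,"ry":0,"rz":0,"gripper":0}
  ]
}}

```text
t: 3.73
ee_pos: [0.5111, 0.2478, 0.0058]
tcp_rot: [[0.992, 0.122, -0.0], [0.122, -0.992, -0.0], [-0.0, 0.0, -1.0]]
ft_force: [-0.9, -0.4, 0.8]
grip_width: 0.997
```

```bash
python3 d.py .511 .2475 .0035
```

```text
t 3.73 pos [0.5111 0.2478 0.0058] yaw 7.02 z [-0. -0. -1.] F [-0.85 -0.37  0.78] grip 0.997
tool d cm [-0.01  0.03  0.23]
clamp frame tcp mm [ -8.2 291.3]
```

Emit:
{"method": "arm_command", "body": {
  "increments": [
    {"dx":0,"dy":0,"dz":0.2,"rx":0,"ry":0,"rz":0,"gripper":0},
    {"dx":0,"dy":0,"dz":0,"rx":0,"ry":0,"rz":0,"gripper":0},
    {"dx":0,"dy":0,"dz":0,"rx":0,"ry":0,"rz":0,"gripper":1},
    {"dx":0,"dy":0,"dz":0,"rx":0,"ry":0,"rz":0,"gripper":1},
    {"dx":0,"dy":0,"dz":0,"rx":0,"ry":0,"rz":0,"gripper":1},
    {"dx":0,"dy":0,"dz":0,"rx":0,"ry":0,"rz":0,"gripper":1},
    {"dx":0,"dy":0,"dz":0,"rx":0,"ry":0,"rz":0,"gripper":1},
    {"dx":0,"dy":0,"dz":0,"rx":0,"ry":0,"rz":0,"gripper":1}
  ]
}}

```text
t: 4.4
ee_pos: [0.511, 0.2478, 0.0038]
tcp_rot: [[0.992, 0.122, 0.0], [0.122, -0.992, -0.0], [0.0, 0.0, -1.0]]
ft_force: [-0.2, -0.2, 0.3]
grip_width: 0.57
```

Emit:
{"method": "arm_command", "body": {
  "increments": [
    {"dx":0,"dy":0,"dz":0,"rx":0,"ry":0,"rz":0,"gripper":1},
    {"dx":0,"dy":0,"dz":0,"rx":0,"ry":0,"rz":0,"gripper":1},
    {"dx":0,"dy":0,"dz":0,"rx":0,"ry":0,"rz":0,"gripper":1},
    {"dx":0,"dy":0,"dz":0,"rx":0,"ry":0,"rz":0,"gripper":1}
  ]
}}

```text
t: 4.73
ee_pos: [0.511, 0.2478, 0.0038]
tcp_rot: [[0.992, 0.122, 0.0], [0.122, -0.992, -0.0], [0.0, 0.0, -1.0]]
ft_force: [0.1, -0.6, 0.2]
grip_width: 0.561
```

```bash
python3 d.py .511 .2475 .0035
```

```text
t 4.73 pos [0.511  0.2478 0.0038] yaw 7.02 z [ 1.e-04 -0.e+00 -1.e+00] F [ 0.1  -0.61  0.25] grip 0.561
tool d cm [-0.01  0.03  0.03]
clamp frame tcp mm [ -8.2 291.2]
```

Grip width is 49 mm, so the plate is held. Lift and turn to the clamp's yaw.

Emit:
{"method": "arm_command", "body": {
  "increments": [
    {"dx":0,"dy":0,"dz":-2,"rx":0,"ry":0,"rz":0,"gripper":1},
    {"dx":0,"dy":0,"dz":-3,"rx":0,"ry":0,"rz":0,"gripper":1},
    {"dx":0,"dy":0,"dz":-3,"rx":0,"ry":0,"rz":0,"gripper":1},
    {"dx":0,"dy":0,"dz":0,"rx":0,"ry":0,"rz":-4.1,"gripper":1},
    {"dx":0,"dy":0,"dz":0,"rx":0,"ry":0,"rz":-4.1,"gripper":1},
    {"dx":0,"dy":0,"dz":0,"rx":0,"ry":0,"rz":0,"gripper":1},
    {"dx":0,"dy":0,"dz":0,"rx":0,"ry":0,"rz":0,"gripper":1}
  ]
}}

```text
t: 5.32
ee_pos: [0.5108, 0.2478, 0.0835]
tcp_rot: [[0.965, 0.261, -0.001], [0.261, -0.965, -0.0], [-0.001, -0.0, -1.0]]
ft_force: [0.2, -0.5, -1.2]
grip_width: 0.557
```

```bash
python3 d.py .5374 -.0468 .083
```

```text
t 5.32 pos [0.5108 0.2478 0.0835] yaw 15.11 z [-6.e-04 -1.e-04 -1.e+00] F [ 0.17 -0.49 -1.24] grip 0.557
tool d cm [-5.11 29.14  0.05]
clamp frame tcp mm [ -8.4 291.3]
```

Emit:
{"method": "arm_command", "body": {
  "increments": [
    {"dx":-0.5,"dy":1.5,"dz":0,"rx":0,"ry":0,"rz":0,"gripper":1},
    {"dx":-0.5,"dy":3,"dz":0,"rx":0,"ry":0,"rz":0,"gripper":1},
    {"dx":-0.6,"dy":3.5,"dz":0,"rx":0,"ry":0,"rz":0,"gripper":1},
    {"dx":-0.6,"dy":3.5,"dz":0,"rx":0,"ry":0,"rz":0,"gripper":1},
    {"dx":-0.6,"dy":3.5,"dz":0,"rx":0,"ry":0,"rz":0,"gripper":1},
    {"dx":-0.6,"dy":3.5,"dz":0,"rx":0,"ry":0,"rz":0,"gripper":1},
    {"dx":-0.6,"dy":3.5,"dz":0,"rx":0,"ry":0,"rz":0,"gripper":1},
    {"dx":-0.6,"dy":3.5,"dz":0,"rx":0,"ry":0,"rz":0,"gripper":1}
  ]
}}

```text
t: 5.98
ee_pos: [0.5333, -0.012, 0.0834]
tcp_rot: [[0.966, 0.26, -0.001], [0.26, -0.966, 0.0], [-0.001, -0.0, -1.0]]
ft_force: [0.7, 0.0, -1.3]
grip_width: 0.558
```

Emit:
{"method": "arm_command", "body": {
  "increments": [
    {"dx":-0.5,"dy":2.5,"dz":0,"rx":0,"ry":0,"rz":0,"gripper":1},
    {"dx":0,"dy":1.1,"dz":0,"rx":0,"ry":0,"rz":0,"gripper":1},
    {"dx":0,"dy":0,"dz":0,"rx":0,"ry":0,"rz":0,"gripper":1},
    {"dx":0,"dy":0,"dz":0,"rx":0,"ry":0,"rz":0,"gripper":1},
    {"dx":0,"dy":0,"dz":0,"rx":0,"ry":0,"rz":0,"gripper":1}
  ]
}}

```text
t: 6.4
ee_pos: [0.5379, -0.0449, 0.0835]
tcp_rot: [[0.965, 0.263, -0.001], [0.263, -0.965, 0.001], [-0.001, -0.001, -1.0]]
ft_force: [0.0, -0.6, -1.3]
grip_width: 0.564
```

```bash
python3 d.py .5374 -.0468 .0125
```

```text
t 6.40 pos [ 0.5379 -0.0449  0.0835] yaw 15.26 z [-8.e-04  6.e-04 -1.e+00] F [ 0.02 -0.62 -1.29] grip 0.564
tool d cm [-0.09  0.18  7.1 ]
clamp frame tcp mm [-59.    1.7]
```

Emit:
{"method": "arm_command", "body": {
  "increments": [
    {"dx":-0.1,"dy":0.15,"dz":2,"rx":0,"ry":0,"rz":0,"gripper":1},
    {"dx":0,"dy":0,"dz":2,"rx":0,"ry":0,"rz":0,"gripper":1},
    {"dx":0,"dy":0,"dz":1.5,"rx":0,"ry":0,"rz":0,"gripper":1},
    {"dx":0,"dy":0,"dz":0.6,"rx":0,"ry":0,"rz":0,"gripper":1},
    {"dx":0,"dy":0,"dz":0,"rx":0,"ry":0,"rz":0,"gripper":1},
    {"dx":0,"dy":0,"dz":0,"rx":0,"ry":0,"rz":0,"gripper":1},
    {"dx":0,"dy":0,"dz":0,"rx":0,"ry":0,"rz":0,"gripper":1}
  ]
}}

```text
t: 6.98
ee_pos: [0.5381, -0.0477, 0.0237]
tcp_rot: [[0.965, 0.263, 0.002], [0.263, -0.965, -0.0], [0.001, 0.001, -1.0]]
ft_force: [-0.5, -0.7, 0.1]
grip_width: 0.559
```

```bash
python3 d.py .5374 -.0468 .0125
```

```text
t 6.98 pos [ 0.5381 -0.0477  0.0237] yaw 15.26 z [ 1.5e-03 -4.0e-04 -1.0e+00] F [-0.5  -0.69  0.09] grip 0.559
tool d cm [-0.05 -0.1   1.12]
clamp frame tcp mm [-59.5  -1. ]
```

Now slow final lowering in small steps, watching force.

Emit:
{"method": "arm_command", "body": {
  "increments": [
    {"dx":0,"dy":-0.1,"dz":0.3,"rx":0,"ry":0,"rz":0,"gripper":1},
    {"dx":0,"dy":0,"dz":0.3,"rx":0,"ry":0,"rz":0,"gripper":1},
    {"dx":0,"dy":0,"dz":0.3,"rx":0,"ry":0,"rz":0,"gripper":1},
    {"dx":0,"dy":0,"dz":0.1,"rx":0,"ry":0,"rz":0,"gripper":1},
    {"dx":0,"dy":0,"dz":0,"rx":0,"ry":0,"rz":0,"gripper":1},
    {"dx":0,"dy":0,"dz":0,"rx":0,"ry":0,"rz":0,"gripper":1},
    {"dx":0,"dy":0,"dz":0,"rx":0,"ry":0,"rz":0,"gripper":1}
  ]
}}

```text
t: 7.57
ee_pos: [0.5374, -0.0471, 0.0128]
tcp_rot: [[0.965, 0.262, 0.0], [0.262, -0.965, -0.0], [0.0, 0.0, -1.0]]
ft_force: [0.3, -0.1, -1.1]
grip_width: 0.56
```

```bash
python3 d.py .5374 -.0468 .0118;python3 - <<'E'
from h import *
from workcell import capture
c=capture("scene");im=c["pixels"][:,:,::-1]
cv2.imwrite("pics/s2.png",cv2.convertScaleAbs(cv2.resize(im[150:270,240:400],None,fx=4.5,fy=4.5,interpolation=cv2.INTER_CUBIC),alpha=1.5))
E
```

```text
t 7.57 pos [ 0.5374 -0.0471  0.0128] yaw 15.22 z [ 1.e-04 -0.e+00 -1.e+00] F [ 0.27 -0.08 -1.13] grip 0.560
tool d cm [ 0.01 -0.03  0.1 ]
clamp frame tcp mm [-60.1  -0.3]
```

View pics/s2.png

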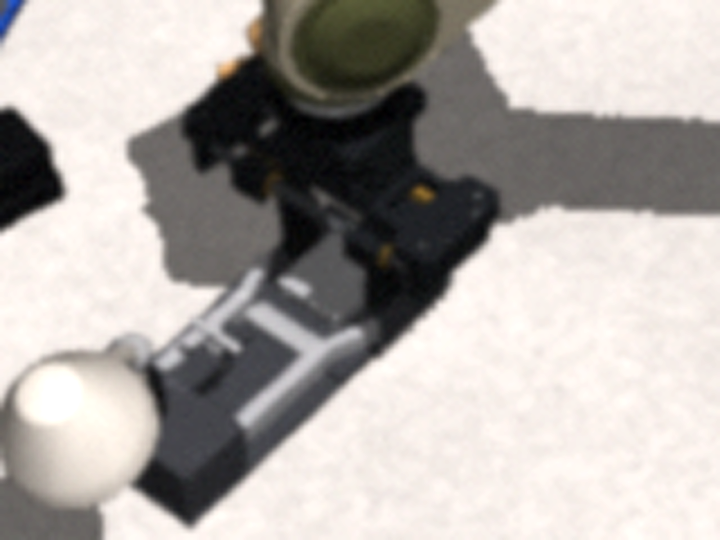

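The plate is over the deck between the fingers, centred and just behind the flare. Lower 1 mm and release, then rise.

Emit:
{"method": "arm_command", "body": {
  "increments": [
    {"dx":0,"dy":0,"dz":0.07,"rx":0,"ry":0,"rz":0,"gripper":1},
    {"dx":0,"dy":0,"dz":0,"rx":0,"ry":0,"rz":0,"gripper":1},
    {"dx":0,"dy":0,"dz":0,"rx":0,"ry":0,"rz":0,"gripper":0.2},
    {"dx":0,"dy":0,"dz":0,"rx":0,"ry":0,"rz":0,"gripper":0.2},
    {"dx":0,"dy":0,"dz":0,"rx":0,"ry":0,"rz":0,"gripper":0.2},
    {"dx":0,"dy":0,"dz":0,"rx":0,"ry":0,"rz":0,"gripper":0.2},
    {"dx":0,"dy":0,"dz":0,"rx":0,"ry":0,"rz":0,"gripper":0.2},
    {"dx":0,"dy":0,"dz":0,"rx":0,"ry":0,"rz":0,"gripper":0.2}
  ]
}}

```text
t: 8.28
ee_pos: [0.5374, -0.0471, 0.0121]
tcp_rot: [[0.965, 0.263, 0.0], [0.263, -0.965, -0.0], [0.0, 0.0, -1.0]]
ft_force: [-0.6, 0.3, 0.1]
grip_width: 0.801
```

Emit:
{"method": "arm_command", "body": {
  "increments": [
    {"dx":0,"dy":0,"dz":-1,"rx":0,"ry":0,"rz":0,"gripper":0.2},
    {"dx":0,"dy":0,"dz":-2,"rx":0,"ry":0,"rz":0,"gripper":0.2},
    {"dx":0,"dy":0,"dz":-2,"rx":0,"ry":0,"rz":0,"gripper":0.2},
    {"dx":-2,"dy":0,"dz":0,"rx":0,"ry":0,"rz":0,"gripper":1},
    {"dx":-2,"dy":0,"dz":0,"rx":0,"ry":0,"rz":0,"gripper":1},
    {"dx":-1,"dy":0,"dz":0,"rx":0,"ry":0,"rz":0,"gripper":1},
    {"dx":0,"dy":0,"dz":0,"rx":0,"ry":0,"rz":0,"gripper":1},
    {"dx":0,"dy":0,"dz":0,"rx":0,"ry":0,"rz":0,"gripper":1}
  ]
}}

```text
t: 8.95
ee_pos: [0.4895, -0.0604, 0.0628]
tcp_rot: [[0.965, 0.262, 0.001], [0.262, -0.965, -0.0], [0.001, 0.001, -1.0]]
ft_force: [0.6, -0.1, -0.3]
grip_width: 0.447
```

```bash
python3 d.py .5374 -.0468 .0118;python3 - <<'E'
from h import *
from workcell import capture
for n,b in(("scene",(240,400,150,270)),("top",(270,380,130,250))):
    c=capture(n);im=c["pixels"][:,:,::-1]; np.savez(n+"3.npz",**c)
    cv2.imwrite(f"pics/{n}3.png",cv2.convertScaleAbs(cv2.resize(im[b[2]:b[3],b[0]:b[1]],None,fx=4.5,fy=4.5,interpolation=cv2.INTER_CUBIC),alpha=1.5))
E
```

```text
t 8.95 pos [ 0.4895 -0.0604  0.0628] yaw 15.19 z [ 1.1e-03 -3.0e-04 -1.0e+00] F [ 0.57 -0.07 -0.34] grip 0.447
tool d cm [ 4.98 -0.06  5.1 ]
clamp frame tcp mm [-109.8   -0.5]
```

View pics/scene3.png

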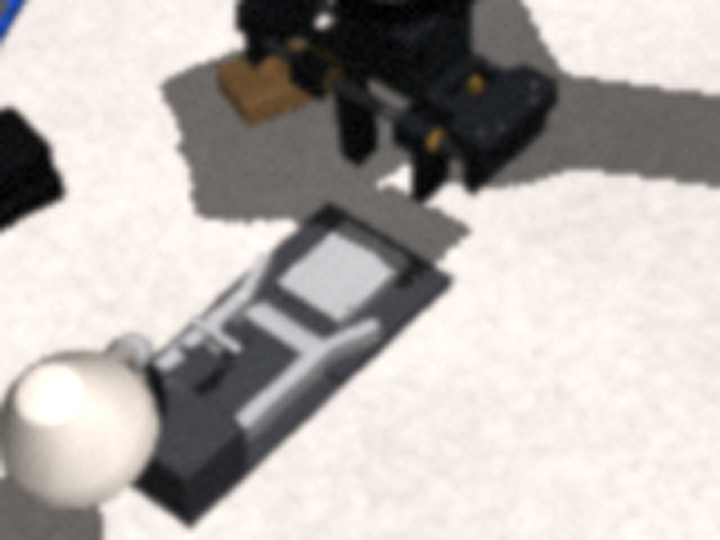

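View pics/top3.png

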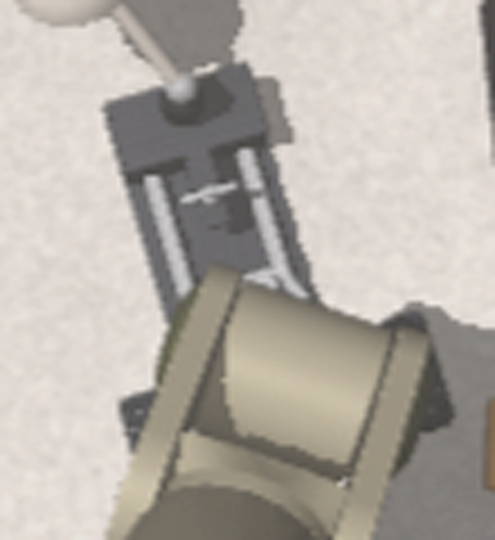

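The plate lies flat and square on the deck. I'll check the stamp's clearance, then go down behind the plate.

```bash
python3 - <<'E'
from h import *
c=dict(np.load("top0.npz")); I=c["pixels"]; h=cv2.cvtColor(I,cv2.COLOR_RGB2HSV)
m=cv2.inRange(h,(5,90,60),(25,255,255)); m[:,:360]=0;m[:,410:]=0;m[:200]=0;m[250:]=0
ys,xs=np.nonzero(m); P=ray(c,np.c_[xs,ys],.022)[:,:2]*1000-[595.3,-31.1]
a=np.deg2rad(15.2); ex=np.array([np.cos(a),np.sin(a)]); ey=np.array([-ex[1],ex[0]])
Q=np.c_[P@ex,P@ey]; print(len(Q),Q.min(0),Q.max(0),Q.mean(0))
E
```

```text
269 [-193.39024685 -175.50015803] [-129.53084485 -118.29765758] [-161.70510504 -145.06410696]
```

Emit:
{"method": "arm_command", "body": {
  "increments": [
    {"dx":-0.7,"dy":0,"dz":0,"rx":0,"ry":0,"rz":0,"gripper":1},
    {"dx":0,"dy":0,"dz":0,"rx":0,"ry":0,"rz":0,"gripper":1},
    {"dx":0,"dy":0,"dz":0,"rx":0,"ry":0,"rz":0,"gripper":1},
    {"dx":0,"dy":0,"dz":0,"rx":0,"ry":0,"rz":0,"gripper":1},
    {"dx":0,"dy":0,"dz":0,"rx":0,"ry":0,"rz":0,"gripper":1},
    {"dx":0,"dy":0,"dz":0,"rx":0,"ry":0,"rz":0,"gripper":1}
  ]
}}

```text
t: 9.55
ee_pos: [0.4825, -0.062, 0.062]
tcp_rot: [[0.965, 0.263, 0.0], [0.263, -0.965, -0.0], [0.0, 0.0, -1.0]]
ft_force: [-0.5, 0.1, 0.1]
grip_width: 0.003
```

The stamp is more than 25 mm outside the body's reach. Descend.

Emit:
{"method": "arm_command", "body": {
  "increments": [
    {"dx":0,"dy":0,"dz":2,"rx":0,"ry":0,"rz":0,"gripper":1},
    {"dx":0,"dy":0,"dz":1.5,"rx":0,"ry":0,"rz":0,"gripper":1},
    {"dx":0,"dy":0,"dz":0.8,"rx":0,"ry":0,"rz":0,"gripper":1},
    {"dx":0,"dy":0,"dz":0.4,"rx":0,"ry":0,"rz":0,"gripper":1},
    {"dx":0,"dy":0,"dz":0,"rx":0,"ry":0,"rz":0,"gripper":1},
    {"dx":0,"dy":0,"dz":0,"rx":0,"ry":0,"rz":0,"gripper":1},
    {"dx":0,"dy":0,"dz":0,"rx":0,"ry":0,"rz":0,"gripper":1}
  ]
}}

```text
t: 10.13
ee_pos: [0.4827, -0.0622, 0.0157]
tcp_rot: [[0.965, 0.263, 0.001], [0.263, -0.965, -0.0], [0.001, 0.001, -1.0]]
ft_force: [0.2, -0.8, -0.4]
grip_width: 0.006
```

```bash
python3 d.py .4 -.0468 .013
```

```text
t 10.13 pos [ 0.4827 -0.0622  0.0157] yaw 15.22 z [ 1.1e-03 -4.0e-04 -1.0e+00] F [ 0.19 -0.76 -0.41] grip 0.006
tool d cm [-7.58 -3.66  0.26]
clamp frame tcp mm [-116.8   -0.5]
```

Lower to z≈0.0135, then push at 1.5 mm/row.

Emit:
{"method": "arm_command", "body": {
  "increments": [
    {"dx":0,"dy":0,"dz":0.22,"rx":0,"ry":0,"rz":0,"gripper":1},
    {"dx":0,"dy":0,"dz":0,"rx":0,"ry":0,"rz":0,"gripper":1},
    {"dx":0.15,"dy":0,"dz":0,"rx":0,"ry":0,"rz":0,"gripper":1},
    {"dx":0.15,"dy":0,"dz":0,"rx":0,"ry":0,"rz":0,"gripper":1},
    {"dx":0.15,"dy":0,"dz":0,"rx":0,"ry":0,"rz":0,"gripper":1},
    {"dx":0.15,"dy":0,"dz":0,"rx":0,"ry":0,"rz":0,"gripper":1},
    {"dx":0.15,"dy":0,"dz":0,"rx":0,"ry":0,"rz":0,"gripper":1},
    {"dx":0.15,"dy":0,"dz":0,"rx":0,"ry":0,"rz":0,"gripper":1}
  ]
}}

```text
t: 10.8
ee_pos: [0.4912, -0.0596, 0.0129]
tcp_rot: [[0.965, 0.263, 0.0], [0.263, -0.965, 0.0], [0.0, -0.0, -1.0]]
ft_force: [-0.3, -0.2, -0.7]
grip_width: 0.005
```

Emit:
{"method": "arm_command", "body": {
  "increments": [
    {"dx":0.15,"dy":0,"dz":0,"rx":0,"ry":0,"rz":0,"gripper":1},
    {"dx":0.15,"dy":0,"dz":0,"rx":0,"ry":0,"rz":0,"gripper":1},
    {"dx":0.15,"dy":0,"dz":0,"rx":0,"ry":0,"rz":0,"gripper":1},
    {"dx":0.15,"dy":0,"dz":0,"rx":0,"ry":0,"rz":0,"gripper":1},
    {"dx":0.15,"dy":0,"dz":0,"rx":0,"ry":0,"rz":0,"gripper":1},
    {"dx":0.15,"dy":0,"dz":0,"rx":0,"ry":0,"rz":0,"gripper":1}
  ]
}}

```text
t: 11.3
ee_pos: [0.4998, -0.0573, 0.0128]
tcp_rot: [[0.965, 0.263, -0.0], [0.263, -0.965, 0.0], [-0.0, -0.0, -1.0]]
ft_force: [-0.0, -0.2, 0.5]
grip_width: 0.005
```

```bash
python3 d.py .4 -.0468 .013
```

```text
t 11.30 pos [ 0.4998 -0.0573  0.0128] yaw 15.23 z [-2.e-04  1.e-04 -1.e+00] F [-0.03 -0.16  0.5 ] grip 0.005
tool d cm [-9.35 -3.63 -0.01]
clamp frame tcp mm [-99.   -0.2]
```

Emit:
{"method": "arm_command", "body": {
  "increments": [
    {"dx":0.15,"dy":0,"dz":0,"rx":0,"ry":0,"rz":0,"gripper":1},
    {"dx":0.15,"dy":0,"dz":0,"rx":0,"ry":0,"rz":0,"gripper":1},
    {"dx":0.15,"dy":0,"dz":0,"rx":0,"ry":0,"rz":0,"gripper":1},
    {"dx":0.15,"dy":0,"dz":0,"rx":0,"ry":0,"rz":0,"gripper":1},
    {"dx":0.1,"dy":0,"dz":0,"rx":0,"ry":0,"rz":0,"gripper":1},
    {"dx":0.1,"dy":0,"dz":0,"rx":0,"ry":0,"rz":0,"gripper":1}
  ]
}}

```text
t: 11.8
ee_pos: [0.5075, -0.0552, 0.0128]
tcp_rot: [[0.965, 0.263, -0.0], [0.263, -0.965, -0.0], [-0.0, -0.0, -1.0]]
ft_force: [0.5, -1.3, 0.5]
grip_width: 0.004
```

Emit:
{"method": "arm_command", "body": {
  "increments": [
    {"dx":0.1,"dy":0,"dz":0,"rx":0,"ry":0,"rz":0,"gripper":1},
    {"dx":0.1,"dy":0,"dz":0,"rx":0,"ry":0,"rz":0,"gripper":1},
    {"dx":0.1,"dy":0,"dz":0,"rx":0,"ry":0,"rz":0,"gripper":1},
    {"dx":0.1,"dy":0,"dz":0,"rx":0,"ry":0,"rz":0,"gripper":1}
  ]
}}

```text
t: 12.13
ee_pos: [0.5114, -0.0542, 0.0128]
tcp_rot: [[0.965, 0.263, 0.0], [0.263, -0.965, 0.0], [0.0, -0.0, -1.0]]
ft_force: [-1.3, -0.2, -0.3]
grip_width: 0.005
```

Emit:
{"method": "arm_command", "body": {
  "increments": [
    {"dx":0.1,"dy":0,"dz":0,"rx":0,"ry":0,"rz":0,"gripper":1},
    {"dx":0.1,"dy":0,"dz":0,"rx":0,"ry":0,"rz":0,"gripper":1},
    {"dx":0.1,"dy":0,"dz":0,"rx":0,"ry":0,"rz":0,"gripper":1},
    {"dx":0.1,"dy":0,"dz":0,"rx":0,"ry":0,"rz":0,"gripper":1}
  ]
}}

```text
t: 12.47
ee_pos: [0.5153, -0.0531, 0.0128]
tcp_rot: [[0.965, 0.263, 0.0], [0.263, -0.965, -0.0], [0.0, 0.0, -1.0]]
ft_force: [0.2, 0.0, -0.2]
grip_width: 0.002
```

```bash
python3 d.py .4 -.0468 .013;python3 - <<'E'
from h import *
from workcell import capture
for n,b in(("scene",(240,400,150,270)),):
    c=capture(n);im=c["pixels"][:,:,::-1]
    cv2.imwrite(f"pics/{n}4.png",cv2.convertScaleAbs(cv2.resize(im[b[2]:b[3],b[0]:b[1]],None,fx=4.5,fy=4.5,interpolation=cv2.INTER_CUBIC),alpha=1.5))
E
```

```text
t 12.47 pos [ 0.5153 -0.0531  0.0128] yaw 15.22 z [ 0. -0. -1.] F [ 0.17  0.01 -0.17] grip 0.002
tool d cm [-10.96  -3.63  -0.02]
clamp frame tcp mm [-83.   -0.2]
```

View pics/scene4.png

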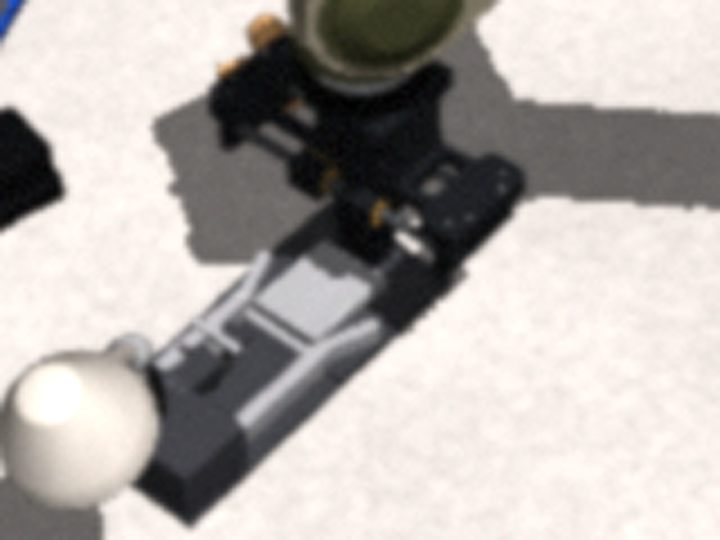

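The plate is square and its front edge is on the ramp; forces are within noise. Continue.

Emit:
{"method": "arm_command", "body": {
  "increments": [
    {"dx":0.1,"dy":0,"dz":0,"rx":0,"ry":0,"rz":0,"gripper":1},
    {"dx":0.1,"dy":0,"dz":0,"rx":0,"ry":0,"rz":0,"gripper":1},
    {"dx":0.1,"dy":0,"dz":0,"rx":0,"ry":0,"rz":0,"gripper":1},
    {"dx":0.1,"dy":0,"dz":0,"rx":0,"ry":0,"rz":0,"gripper":1}
  ]
}}

```text
t: 12.85
ee_pos: [0.5191, -0.052, 0.0129]
tcp_rot: [[0.965, 0.263, 0.0], [0.263, -0.965, 0.0], [0.0, -0.0, -1.0]]
ft_force: [-0.7, -0.7, -1.0]
grip_width: 0.002
```

Emit:
{"method": "arm_command", "body": {
  "increments": [
    {"dx":0.1,"dy":0,"dz":0,"rx":0,"ry":0,"rz":0,"gripper":1},
    {"dx":0.1,"dy":0,"dz":0,"rx":0,"ry":0,"rz":0,"gripper":1},
    {"dx":0.1,"dy":0,"dz":0,"rx":0,"ry":0,"rz":0,"gripper":1},
    {"dx":0.1,"dy":0,"dz":0,"rx":0,"ry":0,"rz":0,"gripper":1}
  ]
}}

```text
t: 13.18
ee_pos: [0.523, -0.051, 0.0128]
tcp_rot: [[0.965, 0.263, -0.0], [0.263, -0.965, 0.0], [-0.0, -0.0, -1.0]]
ft_force: [-0.5, -1.1, 0.3]
grip_width: 0.007
```

Emit:
{"method": "arm_command", "body": {
  "increments": [
    {"dx":0.1,"dy":0,"dz":0,"rx":0,"ry":0,"rz":0,"gripper":1},
    {"dx":0.1,"dy":0,"dz":0,"rx":0,"ry":0,"rz":0,"gripper":1},
    {"dx":0.1,"dy":0,"dz":0,"rx":0,"ry":0,"rz":0,"gripper":1},
    {"dx":0.1,"dy":0,"dz":0,"rx":0,"ry":0,"rz":0,"gripper":1}
  ]
}}

```text
t: 13.52
ee_pos: [0.5268, -0.0499, 0.0128]
tcp_rot: [[0.965, 0.263, -0.0], [0.263, -0.965, 0.0], [-0.0, -0.0, -1.0]]
ft_force: [-1.5, -0.8, 0.5]
grip_width: 0.007
```

Emit:
{"method": "arm_command", "body": {
  "increments": [
    {"dx":0.1,"dy":0,"dz":0,"rx":0,"ry":0,"rz":0,"gripper":1},
    {"dx":0.1,"dy":0,"dz":0,"rx":0,"ry":0,"rz":0,"gripper":1},
    {"dx":0.1,"dy":0,"dz":0,"rx":0,"ry":0,"rz":0,"gripper":1},
    {"dx":0.1,"dy":0,"dz":0,"rx":0,"ry":0,"rz":0,"gripper":1}
  ]
}}

```text
t: 13.85
ee_pos: [0.5307, -0.0489, 0.0128]
tcp_rot: [[0.965, 0.263, -0.0], [0.263, -0.965, -0.0], [-0.0, -0.0, -1.0]]
ft_force: [0.4, 0.9, 0.6]
grip_width: 0.004
```

```bash
python3 d.py .4 -.0468 .013;python3 - <<'E'
from h import *
from workcell import capture
for n,b in(("scene",(240,400,150,270)),):
    c=capture(n);im=c["pixels"][:,:,::-1]
    cv2.imwrite(f"pics/{n}5.png",cv2.convertScaleAbs(cv2.resize(im[b[2]:b[3],b[0]:b[1]],None,fx=4.5,fy=4.5,interpolation=cv2.INTER_CUBIC),alpha=1.5))
E
```

```text
t 13.85 pos [ 0.5307 -0.0489  0.0128] yaw 15.22 z [-0. -0. -1.] F [0.37 0.9  0.56] grip 0.004
tool d cm [-1.256e+01 -3.640e+00 -1.000e-02]
clamp frame tcp mm [-67.   -0.3]
```

View pics/scene5.png

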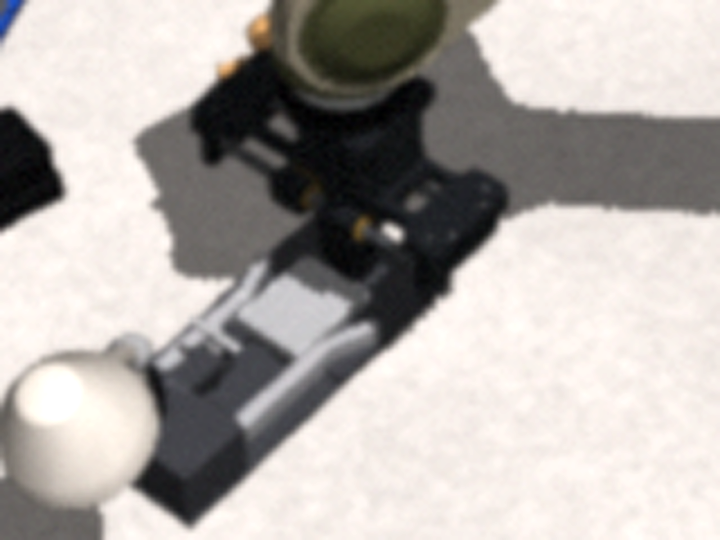

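The plate's front is over the lip in the throat (crop (265,330)), still square. Continue in small bites.

Emit:
{"method": "arm_command", "body": {
  "increments": [
    {"dx":0.1,"dy":0,"dz":0,"rx":0,"ry":0,"rz":0,"gripper":1},
    {"dx":0.1,"dy":0,"dz":0,"rx":0,"ry":0,"rz":0,"gripper":1},
    {"dx":0.1,"dy":0,"dz":0,"rx":0,"ry":0,"rz":0,"gripper":1},
    {"dx":0.1,"dy":0,"dz":0,"rx":0,"ry":0,"rz":0,"gripper":1}
  ]
}}

```text
t: 14.23
ee_pos: [0.5346, -0.0479, 0.0129]
tcp_rot: [[0.965, 0.263, -0.0], [0.263, -0.965, 0.0], [-0.0, -0.0, -1.0]]
ft_force: [-1.6, 0.6, -0.1]
grip_width: 0.005
```

Emit:
{"method": "arm_command", "body": {
  "increments": [
    {"dx":0.1,"dy":0,"dz":0,"rx":0,"ry":0,"rz":0,"gripper":1},
    {"dx":0.1,"dy":0,"dz":0,"rx":0,"ry":0,"rz":0,"gripper":1},
    {"dx":0.1,"dy":0,"dz":0,"rx":0,"ry":0,"rz":0,"gripper":1},
    {"dx":0.1,"dy":0,"dz":0,"rx":0,"ry":0,"rz":0,"gripper":1}
  ]
}}

```text
t: 14.57
ee_pos: [0.5384, -0.0468, 0.0129]
tcp_rot: [[0.965, 0.263, 0.0], [0.263, -0.965, -0.0], [0.0, 0.0, -1.0]]
ft_force: [-1.4, -0.6, 0.4]
grip_width: 0.007
```

Emit:
{"method": "arm_command", "body": {
  "increments": [
    {"dx":0.1,"dy":0,"dz":0,"rx":0,"ry":0,"rz":0,"gripper":1},
    {"dx":0.1,"dy":0,"dz":0,"rx":0,"ry":0,"rz":0,"gripper":1},
    {"dx":0.1,"dy":0,"dz":0,"rx":0,"ry":0,"rz":0,"gripper":1},
    {"dx":0.1,"dy":0,"dz":0,"rx":0,"ry":0,"rz":0,"gripper":1}
  ]
}}

```text
t: 14.9
ee_pos: [0.5423, -0.0458, 0.0128]
tcp_rot: [[0.965, 0.263, -0.0], [0.263, -0.965, 0.0], [0.0, -0.0, -1.0]]
ft_force: [-0.8, -0.6, 0.6]
grip_width: 0.004
```

Emit:
{"method": "arm_command", "body": {
  "increments": [
    {"dx":0.1,"dy":0,"dz":0,"rx":0,"ry":0,"rz":0,"gripper":1},
    {"dx":0.1,"dy":0,"dz":0,"rx":0,"ry":0,"rz":0,"gripper":1},
    {"dx":0.1,"dy":0,"dz":0,"rx":0,"ry":0,"rz":0,"gripper":1},
    {"dx":0.1,"dy":0,"dz":0,"rx":0,"ry":0,"rz":0,"gripper":1}
  ]
}}

```text
t: 15.23
ee_pos: [0.5461, -0.0447, 0.0129]
tcp_rot: [[0.965, 0.263, -0.0], [0.263, -0.965, -0.0], [-0.0, -0.0, -1.0]]
ft_force: [-1.1, -0.2, 0.7]
grip_width: 0.007
```

Emit:
{"method": "arm_command", "body": {
  "increments": [
    {"dx":0.1,"dy":0,"dz":0,"rx":0,"ry":0,"rz":0,"gripper":1},
    {"dx":0.1,"dy":0,"dz":0,"rx":0,"ry":0,"rz":0,"gripper":1},
    {"dx":0.1,"dy":0,"dz":0,"rx":0,"ry":0,"rz":0,"gripper":1},
    {"dx":0.1,"dy":0,"dz":0,"rx":0,"ry":0,"rz":0,"gripper":1}
  ]
}}

```text
t: 15.57
ee_pos: [0.55, -0.0436, 0.0128]
tcp_rot: [[0.965, 0.263, -0.0], [0.263, -0.965, 0.0], [-0.0, -0.0, -1.0]]
ft_force: [-0.7, -0.1, 0.9]
grip_width: 0.008
```

```bash
python3 d.py .4 -.0468 .013;python3 - <<'E'
from h import *
from workcell import capture
for n,b in(("scene",(240,400,150,270)),):
    c=capture(n);im=c["pixels"][:,:,::-1]
    cv2.imwrite(f"pics/{n}6.png",cv2.convertScaleAbs(cv2.resize(im[b[2]:b[3],b[0]:b[1]],None,fx=4.5,fy=4.5,interpolation=cv2.INTER_CUBIC),alpha=1.5))
E
```

```text
t 15.57 pos [ 0.55   -0.0436  0.0128] yaw 15.23 z [-0.  0. -1.] F [-0.69 -0.14  0.91] grip 0.008
tool d cm [-14.56  -3.63  -0.02]
clamp frame tcp mm [-47.   -0.2]
```

View pics/scene6.png

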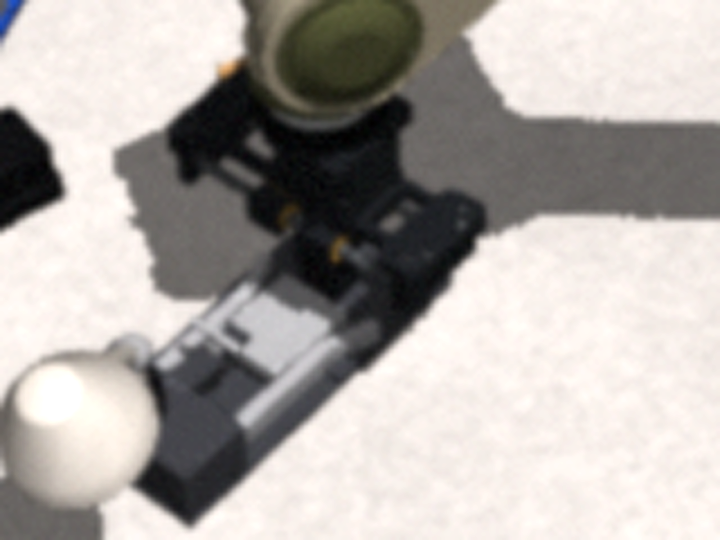

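The plate's front edge is now nearing the jaw, and it is about to tip. Continue in 1 mm steps.

Emit:
{"method": "arm_command", "body": {
  "increments": [
    {"dx":0.1,"dy":0,"dz":0,"rx":0,"ry":0,"rz":0,"gripper":1},
    {"dx":0.1,"dy":0,"dz":0,"rx":0,"ry":0,"rz":0,"gripper":1},
    {"dx":0.1,"dy":0,"dz":0,"rx":0,"ry":0,"rz":0,"gripper":1},
    {"dx":0.1,"dy":0,"dz":0,"rx":0,"ry":0,"rz":0,"gripper":1}
  ]
}}

```text
t: 15.95
ee_pos: [0.5538, -0.0426, 0.0129]
tcp_rot: [[0.965, 0.263, -0.0], [0.263, -0.965, -0.0], [-0.0, 0.0, -1.0]]
ft_force: [-1.6, 0.5, 0.3]
grip_width: 0.003
```

Emit:
{"method": "arm_command", "body": {
  "increments": [
    {"dx":0.1,"dy":0,"dz":0,"rx":0,"ry":0,"rz":0,"gripper":1},
    {"dx":0.1,"dy":0,"dz":0,"rx":0,"ry":0,"rz":0,"gripper":1},
    {"dx":0.1,"dy":0,"dz":0,"rx":0,"ry":0,"rz":0,"gripper":1},
    {"dx":0.1,"dy":0,"dz":0,"rx":0,"ry":0,"rz":0,"gripper":1}
  ]
}}

```text
t: 16.28
ee_pos: [0.5577, -0.0415, 0.0128]
tcp_rot: [[0.965, 0.263, -0.0], [0.263, -0.965, 0.0], [-0.0, -0.0, -1.0]]
ft_force: [-1.8, 0.1, 1.3]
grip_width: 0.006
```

Emit:
{"method": "arm_command", "body": {
  "increments": [
    {"dx":0.1,"dy":0,"dz":0,"rx":0,"ry":0,"rz":0,"gripper":1},
    {"dx":0.1,"dy":0,"dz":0,"rx":0,"ry":0,"rz":0,"gripper":1},
    {"dx":0.1,"dy":0,"dz":0,"rx":0,"ry":0,"rz":0,"gripper":1},
    {"dx":0.1,"dy":0,"dz":0,"rx":0,"ry":0,"rz":0,"gripper":1}
  ]
}}

```text
t: 16.62
ee_pos: [0.5615, -0.0405, 0.0129]
tcp_rot: [[0.965, 0.263, -0.0], [0.263, -0.965, 0.0], [-0.0, -0.0, -1.0]]
ft_force: [-1.6, -0.7, 1.0]
grip_width: 0.005
```

```bash
python3 d.py .4 -.0468 .013;python3 - <<'E'
from h import *
from workcell import capture
for n,b in(("scene",(240,400,150,270)),):
    c=capture(n);im=c["pixels"][:,:,::-1]
    cv2.imwrite(f"pics/{n}7.png",cv2.convertScaleAbs(cv2.resize(im[b[2]:b[3],b[0]:b[1]],None,fx=4.5,fy=4.5,interpolation=cv2.INTER_CUBIC),alpha=1.5))
E
```

```text
t 16.62 pos [ 0.5615 -0.0405  0.0129] yaw 15.22 z [-1.e-04  0.e+00 -1.e+00] F [-1.6  -0.72  1.05] grip 0.005
tool d cm [-1.575e+01 -3.630e+00 -1.000e-02]
clamp frame tcp mm [-35.1  -0.2]
```

View pics/scene7.png

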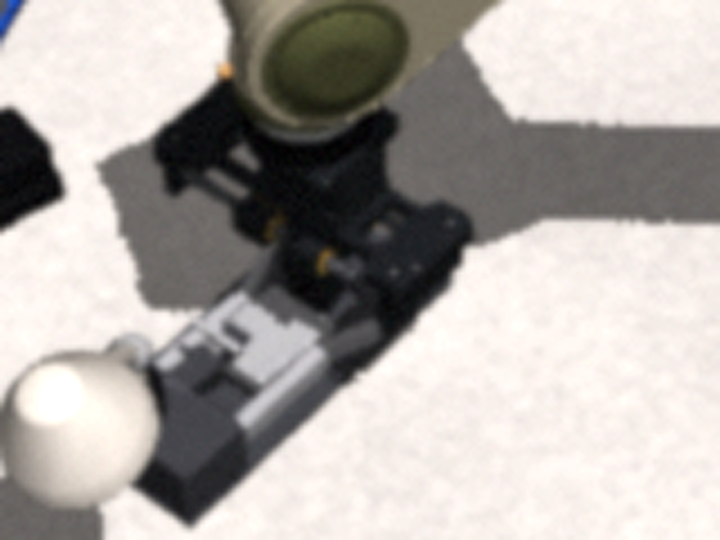

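Emit:
{"method": "arm_command", "body": {
  "increments": [
    {"dx":0.1,"dy":0,"dz":0,"rx":0,"ry":0,"rz":0,"gripper":1},
    {"dx":0.1,"dy":0,"dz":0,"rx":0,"ry":0,"rz":0,"gripper":1},
    {"dx":0.1,"dy":0,"dz":0,"rx":0,"ry":0,"rz":0,"gripper":1},
    {"dx":0.1,"dy":0,"dz":0,"rx":0,"ry":0,"rz":0,"gripper":1}
  ]
}}

```text
t: 17.0
ee_pos: [0.5655, -0.0394, 0.0128]
tcp_rot: [[0.965, 0.263, -0.0], [0.263, -0.965, 0.0], [-0.0, -0.0, -1.0]]
ft_force: [-1.3, 0.5, -0.2]
grip_width: 0.003
```

Emit:
{"method": "arm_command", "body": {
  "increments": [
    {"dx":0.1,"dy":0,"dz":0,"rx":0,"ry":0,"rz":0,"gripper":1},
    {"dx":0.1,"dy":0,"dz":0,"rx":0,"ry":0,"rz":0,"gripper":1},
    {"dx":0.1,"dy":0,"dz":0,"rx":0,"ry":0,"rz":0,"gripper":1},
    {"dx":0.1,"dy":0,"dz":0,"rx":0,"ry":0,"rz":0,"gripper":1}
  ]
}}

```text
t: 17.33
ee_pos: [0.5693, -0.0384, 0.0128]
tcp_rot: [[0.965, 0.263, -0.0], [0.263, -0.965, -0.0], [-0.0, 0.0, -1.0]]
ft_force: [0.4, -0.3, 0.1]
grip_width: 0.005
```

Emit:
{"method": "arm_command", "body": {
  "increments": [
    {"dx":0.1,"dy":0,"dz":0,"rx":0,"ry":0,"rz":0,"gripper":1},
    {"dx":0.1,"dy":0,"dz":0,"rx":0,"ry":0,"rz":0,"gripper":1},
    {"dx":0.1,"dy":0,"dz":0,"rx":0,"ry":0,"rz":0,"gripper":1},
    {"dx":0.1,"dy":0,"dz":0,"rx":0,"ry":0,"rz":0,"gripper":1}
  ]
}}

```text
t: 17.67
ee_pos: [0.5731, -0.0373, 0.0128]
tcp_rot: [[0.965, 0.263, -0.0], [0.263, -0.965, 0.0], [-0.0, -0.0, -1.0]]
ft_force: [-0.4, 0.7, -0.7]
grip_width: 0.005
```

```bash
python3 d.py .4 -.0468 .013;python3 - <<'E'
from h import *
from workcell import capture
for n,b in(("scene",(240,400,150,270)),):
    c=capture(n);im=c["pixels"][:,:,::-1]
    cv2.imwrite(f"pics/{n}8.png",cv2.convertScaleAbs(cv2.resize(im[b[2]:b[3],b[0]:b[1]],None,fx=4.5,fy=4.5,interpolation=cv2.INTER_CUBIC),alpha=1.5))
E
```

```text
t 17.67 pos [ 0.5731 -0.0373  0.0128] yaw 15.22 z [-0.  0. -1.] F [-0.36  0.74 -0.72] grip 0.005
tool d cm [-16.96  -3.63  -0.02]
clamp frame tcp mm [-23.   -0.2]
```

View pics/scene8.png

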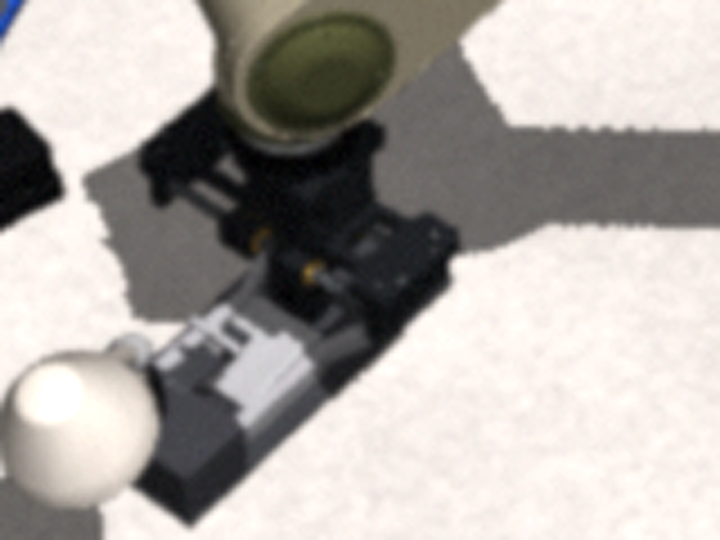

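The plate is well inside the cheeks and has tipped past the lip. Continue.

Emit:
{"method": "arm_command", "body": {
  "increments": [
    {"dx":0.1,"dy":0,"dz":0,"rx":0,"ry":0,"rz":0,"gripper":1},
    {"dx":0.1,"dy":0,"dz":0,"rx":0,"ry":0,"rz":0,"gripper":1},
    {"dx":0.1,"dy":0,"dz":0,"rx":0,"ry":0,"rz":0,"gripper":1},
    {"dx":0.1,"dy":0,"dz":0,"rx":0,"ry":0,"rz":0,"gripper":1}
  ]
}}

```text
t: 18.05
ee_pos: [0.577, -0.0363, 0.0129]
tcp_rot: [[0.965, 0.263, -0.0], [0.263, -0.965, -0.0], [-0.0, 0.0, -1.0]]
ft_force: [-0.2, -0.3, 0.1]
grip_width: 0.006
```

Emit:
{"method": "arm_command", "body": {
  "increments": [
    {"dx":0.1,"dy":0,"dz":0,"rx":0,"ry":0,"rz":0,"gripper":1},
    {"dx":0.1,"dy":0,"dz":0,"rx":0,"ry":0,"rz":0,"gripper":1},
    {"dx":0.1,"dy":0,"dz":0,"rx":0,"ry":0,"rz":0,"gripper":1},
    {"dx":0.1,"dy":0,"dz":0,"rx":0,"ry":0,"rz":0,"gripper":1}
  ]
}}

```text
t: 18.38
ee_pos: [0.5809, -0.0352, 0.0128]
tcp_rot: [[0.965, 0.263, -0.0], [0.263, -0.965, 0.0], [-0.0, -0.0, -1.0]]
ft_force: [-0.9, 0.2, -0.6]
grip_width: 0.004
```

Emit:
{"method": "arm_command", "body": {
  "increments": [
    {"dx":0.1,"dy":0,"dz":0,"rx":0,"ry":0,"rz":0,"gripper":1},
    {"dx":0.1,"dy":0,"dz":0,"rx":0,"ry":0,"rz":0,"gripper":1},
    {"dx":0.1,"dy":0,"dz":0,"rx":0,"ry":0,"rz":0,"gripper":1}
  ]
}}

```text
t: 18.63
ee_pos: [0.5838, -0.0344, 0.0128]
tcp_rot: [[0.965, 0.263, -0.0], [0.263, -0.965, 0.0], [-0.0, -0.0, -1.0]]
ft_force: [1.2, -0.3, -1.0]
grip_width: 0.002
```

```bash
python3 d.py .4 -.0468 .013;python3 - <<'E'
from h import *
from workcell import capture
for n,b in(("scene",(240,400,150,270)),):
    c=capture(n);im=c["pixels"][:,:,::-1]
    cv2.imwrite(f"pics/{n}9.png",cv2.convertScaleAbs(cv2.resize(im[b[2]:b[3],b[0]:b[1]],None,fx=4.5,fy=4.5,interpolation=cv2.INTER_CUBIC),alpha=1.5))
E
```

```text
t 18.63 pos [ 0.5838 -0.0344  0.0128] yaw 15.23 z [-0.  0. -1.] F [ 1.17 -0.3  -0.96] grip 0.002
tool d cm [-18.06  -3.63  -0.02]
clamp frame tcp mm [-12.   -0.2]
```

View pics/scene9.png

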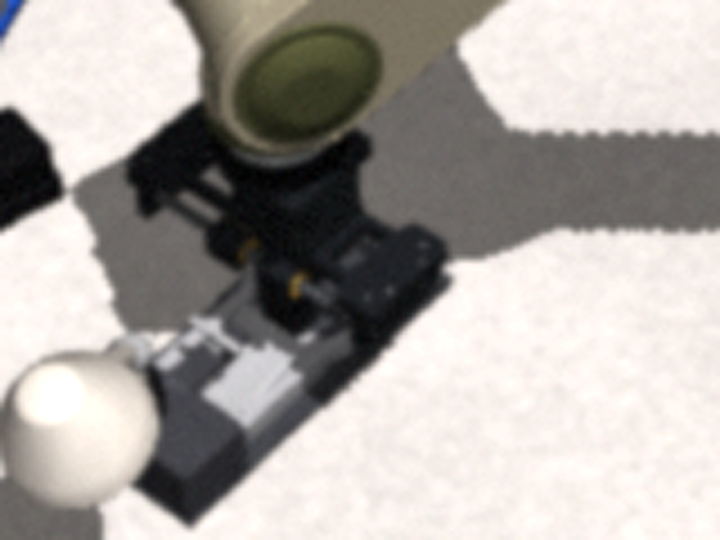

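Emit:
{"method": "arm_command", "body": {
  "increments": [
    {"dx":0.1,"dy":0,"dz":0,"rx":0,"ry":0,"rz":0,"gripper":1},
    {"dx":0.1,"dy":0,"dz":0,"rx":0,"ry":0,"rz":0,"gripper":1},
    {"dx":0.1,"dy":0,"dz":0,"rx":0,"ry":0,"rz":0,"gripper":1},
    {"dx":0.1,"dy":0,"dz":0,"rx":0,"ry":0,"rz":0,"gripper":1}
  ]
}}

```text
t: 19.02
ee_pos: [0.5876, -0.0334, 0.0129]
tcp_rot: [[0.965, 0.263, 0.0], [0.263, -0.965, -0.0], [0.0, 0.0, -1.0]]
ft_force: [0.3, -0.1, 0.1]
grip_width: 0.002
```

Emit:
{"method": "arm_command", "body": {
  "increments": [
    {"dx":0.1,"dy":0,"dz":0,"rx":0,"ry":0,"rz":0,"gripper":1},
    {"dx":0.1,"dy":0,"dz":0,"rx":0,"ry":0,"rz":0,"gripper":1},
    {"dx":0.1,"dy":0,"dz":0,"rx":0,"ry":0,"rz":0,"gripper":1},
    {"dx":0.1,"dy":0,"dz":0,"rx":0,"ry":0,"rz":0,"gripper":1}
  ]
}}

```text
t: 19.35
ee_pos: [0.5915, -0.0323, 0.0129]
tcp_rot: [[0.965, 0.263, 0.0], [0.263, -0.965, 0.0], [0.0, -0.0, -1.0]]
ft_force: [0.2, -0.3, 0.1]
grip_width: 0.009
```

Emit:
{"method": "arm_command", "body": {
  "increments": [
    {"dx":0.1,"dy":0,"dz":0,"rx":0,"ry":0,"rz":0,"gripper":1},
    {"dx":0.1,"dy":0,"dz":0,"rx":0,"ry":0,"rz":0,"gripper":1},
    {"dx":0,"dy":0,"dz":0,"rx":0,"ry":0,"rz":0,"gripper":1}
  ]
}}

```text
t: 19.6
ee_pos: [0.5935, -0.0318, 0.0128]
tcp_rot: [[0.965, 0.263, 0.0], [0.263, -0.965, -0.0], [0.0, 0.0, -1.0]]
ft_force: [0.1, 0.4, 0.9]
grip_width: 0.004
```

```bash
python3 d.py .4 -.0468 .013;python3 - <<'E'
from h import *
from workcell import capture
for n,b in(("scene",(240,400,150,270)),("top",(270,380,130,250))):
    c=capture(n);im=c["pixels"][:,:,::-1]
    cv2.imwrite(f"pics/{n}10.png",cv2.convertScaleAbs(cv2.resize(im[b[2]:b[3],b[0]:b[1]],None,fx=4.5,fy=4.5,interpolation=cv2.INTER_CUBIC),alpha=1.7))
E
```

```text
t 19.60 pos [ 0.5935 -0.0318  0.0128] yaw 15.23 z [ 2.e-04 -0.e+00 -1.e+00] F [0.13 0.35 0.93] grip 0.004
tool d cm [-19.07  -3.64  -0.02]
clamp frame tcp mm [-1.9 -0.2]
```

View pics/scene10.png

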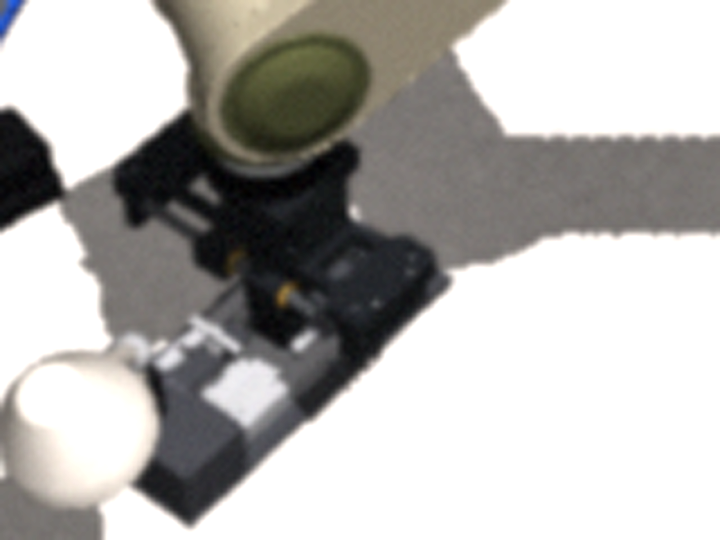

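View pics/top10.png

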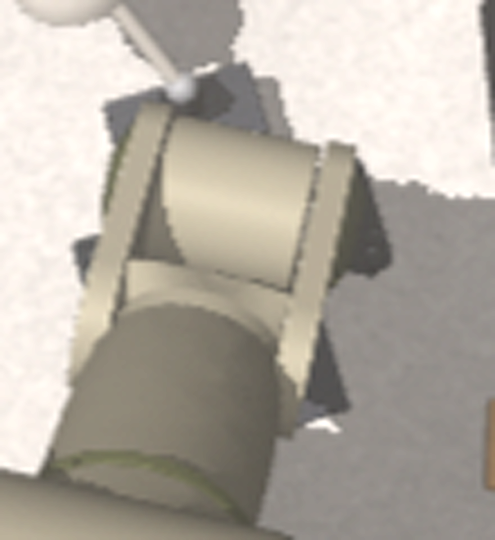

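The plate has dropped between the cheeks, with a few mm left to the block. Approach finely now, with force checks.

Emit:
{"method": "arm_command", "body": {
  "increments": [
    {"dx":0.05,"dy":0,"dz":0,"rx":0,"ry":0,"rz":0,"gripper":1},
    {"dx":0.05,"dy":0,"dz":0,"rx":0,"ry":0,"rz":0,"gripper":1},
    {"dx":0.05,"dy":0,"dz":0,"rx":0,"ry":0,"rz":0,"gripper":1},
    {"dx":0.05,"dy":0,"dz":0,"rx":0,"ry":0,"rz":0,"gripper":1}
  ]
}}

```text
t: 20.03
ee_pos: [0.5952, -0.0313, 0.0129]
tcp_rot: [[0.965, 0.263, -0.0], [0.263, -0.965, 0.0], [-0.0, -0.0, -1.0]]
ft_force: [-0.7, -0.1, -0.0]
grip_width: 0.005
```

Emit:
{"method": "arm_command", "body": {
  "increments": [
    {"dx":0.05,"dy":0,"dz":0,"rx":0,"ry":0,"rz":0,"gripper":1},
    {"dx":0.05,"dy":0,"dz":0,"rx":0,"ry":0,"rz":0,"gripper":1},
    {"dx":0.05,"dy":0,"dz":0,"rx":0,"ry":0,"rz":0,"gripper":1}
  ]
}}

```text
t: 20.28
ee_pos: [0.5967, -0.0309, 0.0128]
tcp_rot: [[0.965, 0.263, -0.0], [0.263, -0.965, 0.0], [-0.0, -0.0, -1.0]]
ft_force: [-1.3, -0.0, 0.2]
grip_width: 0.0
```

```bash
python3 d.py
```

```text
t 20.28 pos [ 0.5967 -0.0309  0.0128] yaw 15.22 z [-0.  0. -1.] F [-1.32 -0.01  0.24] grip 0.000
clamp frame tcp mm [ 1.4 -0.2]
```

Emit:
{"method": "arm_command", "body": {
  "increments": [
    {"dx":0.03,"dy":0,"dz":0,"rx":0,"ry":0,"rz":0,"gripper":1},
    {"dx":0.03,"dy":0,"dz":0,"rx":0,"ry":0,"rz":0,"gripper":1},
    {"dx":0.03,"dy":0,"dz":0,"rx":0,"ry":0,"rz":0,"gripper":1}
  ]
}}

```text
t: 20.53
ee_pos: [0.5976, -0.0307, 0.0128]
tcp_rot: [[0.965, 0.263, -0.0], [0.263, -0.965, 0.0], [-0.0, -0.0, -1.0]]
ft_force: [-1.4, 0.4, 0.8]
grip_width: 0.009
```

Emit:
{"method": "arm_command", "body": {
  "increments": [
    {"dx":0.03,"dy":0,"dz":0,"rx":0,"ry":0,"rz":0,"gripper":1},
    {"dx":0.03,"dy":0,"dz":0,"rx":0,"ry":0,"rz":0,"gripper":1}
  ]
}}

```text
t: 20.7
ee_pos: [0.598, -0.0305, 0.0128]
tcp_rot: [[0.965, 0.263, -0.0], [0.263, -0.965, -0.0], [-0.0, -0.0, -1.0]]
ft_force: [-2.7, -1.2, 1.9]
grip_width: 0.007
```

```bash
python3 d.py
```

```text
t 20.70 pos [ 0.598  -0.0305  0.0128] yaw 15.23 z [-5.e-04 -0.e+00 -1.e+00] F [-2.7  -1.18  1.94] grip 0.007
clamp frame tcp mm [ 2.7 -0.2]
```

Force may be starting to rise. Use smaller steps.

Emit:
{"method": "arm_command", "body": {
  "increments": [
    {"dx":0.02,"dy":0,"dz":0,"rx":0,"ry":0,"rz":0,"gripper":1},
    {"dx":0,"dy":0,"dz":0,"rx":0,"ry":0,"rz":0,"gripper":1}
  ]
}}

```text
t: 20.87
ee_pos: [0.598, -0.0305, 0.0128]
tcp_rot: [[0.965, 0.263, -0.001], [0.263, -0.965, -0.0], [-0.001, -0.0, -1.0]]
ft_force: [-2.4, -1.1, 1.3]
grip_width: 0.004
```

```bash
python3 d.py;python3 - <<'E'
from h import *
from workcell import capture
for n,b in(("scene",(260,340,200,270)),):
    c=capture(n);im=c["pixels"][:,:,::-1];np.savez("scene11.npz",**c)
    cv2.imwrite(f"pics/{n}11.png",cv2.convertScaleAbs(cv2.resize(im[b[2]:b[3],b[0]:b[1]],None,fx=8,fy=8,interpolation=cv2.INTER_CUBIC),alpha=1.7))
E
```

```text
t 20.87 pos [ 0.598  -0.0305  0.0128] yaw 15.23 z [-9.e-04 -0.e+00 -1.e+00] F [-2.44 -1.14  1.29] grip 0.004
clamp frame tcp mm [ 2.8 -0.2]
```

View pics/scene11.png

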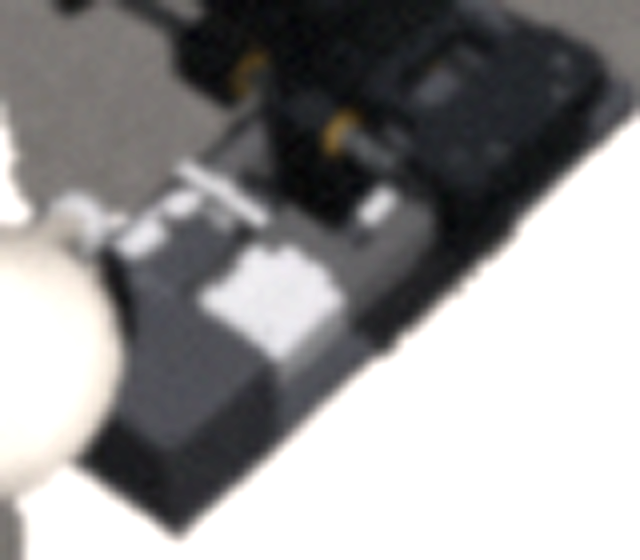

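It has stopped at clamp x≈2.8 with about 2.7 N. That fits the plate touching the block within my 2 mm calibration error. Increase the push gradually.

Emit:
{"method": "arm_command", "body": {
  "increments": [
    {"dx":0.02,"dy":0,"dz":0,"rx":0,"ry":0,"rz":0,"gripper":1},
    {"dx":0.02,"dy":0,"dz":0,"rx":0,"ry":0,"rz":0,"gripper":1},
    {"dx":0,"dy":0,"dz":0,"rx":0,"ry":0,"rz":0,"gripper":1}
  ]
}}

```text
t: 21.17
ee_pos: [0.5981, -0.0305, 0.0128]
tcp_rot: [[0.965, 0.263, -0.002], [0.263, -0.965, -0.0], [-0.002, -0.0, -1.0]]
ft_force: [-5.2, -1.2, 1.9]
grip_width: 0.006
```

```bash
python3 d.py
```

```text
t 21.17 pos [ 0.5981 -0.0305  0.0128] yaw 15.22 z [-1.5e-03 -1.0e-04 -1.0e+00] F [-5.18 -1.19  1.89] grip 0.006
clamp frame tcp mm [ 2.9 -0.2]
```

Emit:
{"method": "arm_command", "body": {
  "increments": [
    {"dx":0.02,"dy":0,"dz":0,"rx":0,"ry":0,"rz":0,"gripper":1},
    {"dx":0.02,"dy":0,"dz":0,"rx":0,"ry":0,"rz":0,"gripper":1},
    {"dx":0,"dy":0,"dz":0,"rx":0,"ry":0,"rz":0,"gripper":1}
  ]
}}

```text
t: 21.42
ee_pos: [0.5982, -0.0304, 0.0128]
tcp_rot: [[0.965, 0.263, -0.002], [0.263, -0.965, -0.0], [-0.002, -0.001, -1.0]]
ft_force: [-6.1, -2.0, 3.7]
grip_width: 0.003
```

```bash
python3 d.py
```

```text
t 21.42 pos [ 0.5982 -0.0304  0.0128] yaw 15.23 z [-2.4e-03 -1.0e-04 -1.0e+00] F [-6.09 -1.97  3.73] grip 0.003
clamp frame tcp mm [ 3.  -0.1]
```

Emit:
{"method": "arm_command", "body": {
  "increments": [
    {"dx":0.02,"dy":0,"dz":0,"rx":0,"ry":0,"rz":0,"gripper":1},
    {"dx":0.02,"dy":0,"dz":0,"rx":0,"ry":0,"rz":0,"gripper":1},
    {"dx":0,"dy":0,"dz":0,"rx":0,"ry":0,"rz":0,"gripper":1},
    {"dx":0,"dy":0,"dz":0,"rx":0,"ry":0,"rz":0,"gripper":1},
    {"dx":0,"dy":0,"dz":0,"rx":0,"ry":0,"rz":0,"gripper":1},
    {"dx":0,"dy":0,"dz":0,"rx":0,"ry":0,"rz":0,"gripper":1}
  ]
}}

```text
t: 21.92
ee_pos: [0.5983, -0.0304, 0.0127]
tcp_rot: [[0.965, 0.263, -0.003], [0.263, -0.965, -0.0], [-0.003, -0.001, -1.0]]
ft_force: [-8.6, -3.4, 4.3]
grip_width: 0.005
```

```bash
python3 d.py
```

```text
t 21.92 pos [ 0.5983 -0.0304  0.0127] yaw 15.23 z [-3.1e-03 -2.0e-04 -1.0e+00] F [-8.6  -3.44  4.25] grip 0.005
clamp frame tcp mm [ 3.  -0.1]
```

About 9.2 N along x. One more hair, hold, then back off and look.

Emit:
{"method": "arm_command", "body": {
  "increments": [
    {"dx":0.02,"dy":0,"dz":0,"rx":0,"ry":0,"rz":0,"gripper":1},
    {"dx":0,"dy":0,"dz":0,"rx":0,"ry":0,"rz":0,"gripper":1},
    {"dx":0,"dy":0,"dz":0,"rx":0,"ry":0,"rz":0,"gripper":1},
    {"dx":0,"dy":0,"dz":0,"rx":0,"ry":0,"rz":0,"gripper":1},
    {"dx":0,"dy":0,"dz":0,"rx":0,"ry":0,"rz":0,"gripper":1},
    {"dx":0,"dy":0,"dz":0,"rx":0,"ry":0,"rz":0,"gripper":1},
    {"dx":0,"dy":0,"dz":0,"rx":0,"ry":0,"rz":0,"gripper":1}
  ]
}}

```text
t: 22.5
ee_pos: [0.5983, -0.0304, 0.0127]
tcp_rot: [[0.965, 0.263, -0.004], [0.263, -0.965, -0.0], [-0.003, -0.001, -1.0]]
ft_force: [-8.8, -3.7, 4.3]
grip_width: 0.008
```

```bash
python3 d.py
```

```text
t 22.50 pos [ 0.5983 -0.0304  0.0127] yaw 15.23 z [-3.6e-03 -2.0e-04 -1.0e+00] F [-8.81 -3.7   4.26] grip 0.008
clamp frame tcp mm [ 3.1 -0.1]
```

Emit:
{"method": "arm_command", "body": {
  "increments": [
    {"dx":-0.1,"dy":0,"dz":0,"rx":0,"ry":0,"rz":0,"gripper":1},
    {"dx":-0.1,"dy":0,"dz":0,"rx":0,"ry":0,"rz":0,"gripper":1},
    {"dx":-0.5,"dy":0,"dz":0,"rx":0,"ry":0,"rz":0,"gripper":1},
    {"dx":-2,"dy":0,"dz":-0.5,"rx":0,"ry":0,"rz":0,"gripper":1},
    {"dx":-3,"dy":0,"dz":-1,"rx":0,"ry":0,"rz":0,"gripper":1},
    {"dx":-3,"dy":0,"dz":-2,"rx":0,"ry":0,"rz":0,"gripper":1},
    {"dx":-3,"dy":0,"dz":-2,"rx":0,"ry":0,"rz":0,"gripper":1},
    {"dx":-3,"dy":0,"dz":-2,"rx":0,"ry":0,"rz":0,"gripper":1}
  ]
}}

```text
t: 23.17
ee_pos: [0.4566, -0.0688, 0.0884]
tcp_rot: [[0.965, 0.263, 0.001], [0.263, -0.965, -0.0], [0.001, 0.0, -1.0]]
ft_force: [-0.1, -0.6, 0.1]
grip_width: 0.006
```

Emit:
{"method": "arm_command", "body": {
  "increments": [
    {"dx":-2,"dy":0,"dz":-2,"rx":0,"ry":0,"rz":0,"gripper":1},
    {"dx":0,"dy":0,"dz":0,"rx":0,"ry":0,"rz":0,"gripper":1},
    {"dx":0,"dy":0,"dz":0,"rx":0,"ry":0,"rz":0,"gripper":1},
    {"dx":0,"dy":0,"dz":0,"rx":0,"ry":0,"rz":0,"gripper":1}
  ]
}}

```text
t: 23.5
ee_pos: [0.4392, -0.074, 0.1076]
tcp_rot: [[0.965, 0.262, 0.001], [0.262, -0.965, -0.0], [0.001, 0.0, -1.0]]
ft_force: [0.5, -0.5, -0.0]
grip_width: 0.007
```

```bash
python3 d.py;python3 - <<'E'
from h import *
from workcell import capture
for n,b in(("scene",(245,345,190,260)),("top",(285,365,140,240))):
    c=capture(n);im=c["pixels"][:,:,::-1];np.savez(n+"12.npz",**c)
    s=7 if n=="scene" else 5.8
    cv2.imwrite(f"pics/{n}12.png",cv2.convertScaleAbs(cv2.resize(im[b[2]:b[3],b[0]:b[1]],None,fx=s,fy=s,interpolation=cv2.INTER_CUBIC),alpha=1.5))
E
```

```text
t 23.50 pos [ 0.4392 -0.074   0.1076] yaw 15.21 z [ 1.e-03 -2.e-04 -1.e+00] F [ 0.53 -0.45 -0.03] grip 0.007
clamp frame tcp mm [-161.9   -0.5]
```

View pics/scene12.png

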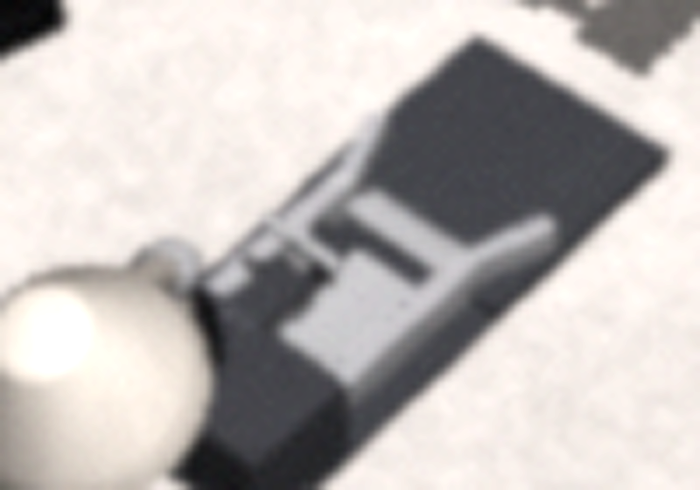

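View pics/top12.png

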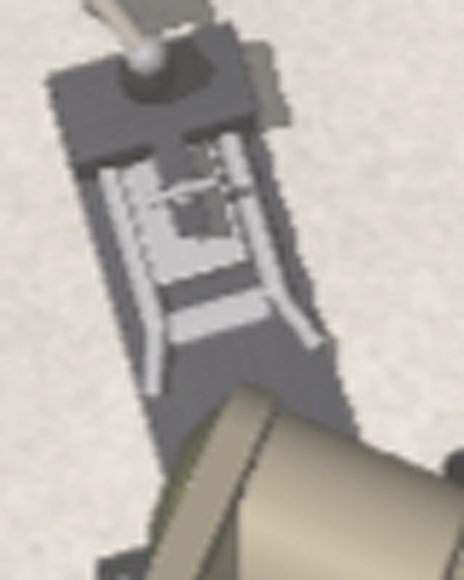

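The plate lies in the pocket with a dark gap between the lip and its rear edge. Measure that gap; it should be 14 mm.

```bash
python3 - <<'E'
from h import *
a=np.deg2rad(15.2); ex=np.array([np.cos(a),np.sin(a)]); ey=np.array([-ex[1],ex[0]]); O=np.array([595.3,-31.1])
for n in("top","scene"):
    c=dict(np.load(n+"12.npz")); g=c["pixels"].mean(2).astype(np.float32)
    # edge profiles along clamp x at several y
    for z,lo,hi,sg,nm in((.010,-6,6,-1,"lip inner"),(.016,6,22,1,"plate rear")):
        out=[]
        for y in range(-16,19,2):
            xs=np.arange(lo,hi,.1); W=O+xs[:,None]*ex+y*ey
            uv=proj(c,np.c_[W/1000,np.full(len(xs),z)]).astype(np.float32)
            p=cv2.remap(g,uv[:,0][None],uv[:,1][None],cv2.INTER_CUBIC)[0]
            th=90; q=(p-th)*sg; k=np.nonzero((q[:-1]<0)&(q[1:]>=0))[0]
            out.append(round(float(xs[k[0]]),1) if len(k) else None)
        v=[o for o in out if o is not None]
        print(n,nm,out,"med",np.median(v) if v else None)
E
```

```text
top lip inner [0.4, 0.1, 0.3, 0.2, 0.4, 0.9, 0.8, 0.3, 0.4, 0.5, 0.6, 0.6, 0.5, 0.7, 0.5, 0.6, 0.9, 0.6] med 0.5
top plate rear [13.8, 13.1, 13.1, 13.6, 14.1, 14.1, 13.5, 13.1, 13.3, 13.9, 13.9, 13.3, 13.1, 13.3, 13.7, 14.2, 13.9, 13.3] med 13.55
scene lip inner [0.9, 0.7, 0.6, 0.7, 0.8, 0.8, 0.9, 0.5, 0.7, 0.7, 0.9, 0.9, 0.7, 0.9, 1.0, 1.2, 1.3, 2.6] med 0.8500000000000001
scene plate rear [None, None, None, None, 17.7, 15.3, 14.6, 14.6, 14.4, 14.6, 14.5, 14.5, 14.6, 14.5, 14.8, 14.7, 14.9, 14.9] med 14.6
```

```bash
python3 - <<'E'
from h import *
a=np.load("scene0.npz")["pixels"].astype(int); b=np.load("scene12.npz")["pixels"].astype(int)
for n,(x0,x1,y0,y1) in dict(punch=(210,252,122,166),tape=(198,256,172,216),cup=(352,398,308,364)).items():
    print(n,np.abs(a-b)[y0:y1,x0:x1].mean().round(2))
from workcell import capture
c=capture("scene"); h=cv2.cvtColor(c["pixels"],cv2.COLOR_RGB2HSV)
h0=cv2.cvtColor(np.load("scene0.npz")["pixels"],cv2.COLOR_RGB2HSV)
for H in(h0,h):
    m=cv2.inRange(H[145:182,280:320],(5,90,40),(25,255,255)); ys,xs=np.nonzero(m); print(len(xs),xs.mean()+280,ys.mean()+145, xs.min()+280,ys.max()+145)
from workcell import job_done
print(job_done())
E
```

```text
punch 8.0
tape 7.81
cup 7.5
318 299.811320754717 165.96226415094338 289 176
335 299.67164179104475 165.97910447761194 288 176
the job is handed in; nothing more can be done
None
```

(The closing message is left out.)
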